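# Leak check: nest the catch cups and hold the sample tube level over them

### The job

Make a doubled catch cup by nesting the blue cup fully down into the white cup, leaving the white cup standing on its black pad, and let go of it. Then draw the tube with the red stopper out of the slanted rack, turn it to lie level and hold it, still and touching nothing else, with its stopper above the mouth of the nested cups and a few centimetres (about 4 to 10) above the rim. Finish while still holding it there; leave the other two tubes in the rack and everything else standing where it is.

Things in the scene. Friction and masses are not known exactly. Their poses are not given: they have to be found in the camera images.
- rack: fixed grey block (60x240x95 mm) with 3 blind holes, tilted 45 deg: holes and tubes point up and away along (0.707,0,0.707) in its frame. Origin on the table, z up, y along the row, yaw within 0.3 rad, left or right of the middle. Holes at y = -75, 0, 75 mm, 29 mm wide, 75 mm deep; floors at x 14, z 40 mm, mouths at x 67, z 93 mm
- tube_red: closed amber tube with red stopper, in any one of the holes: glass 26 mm wide, 135 mm long, then stopper 31 mm wide, 25 mm long; 70 to 120 g, centre of mass near 65 mm. Origin at its base's centre, z along it to the stopper. Lower 75 mm sit loosely in the hole and slide out along its axis; bare glass from 80 to 135 mm is free to grip from the row's two sides
- tube_red_stopper (a point): centre of the red stopper, on the tube's axis 147.5 mm from the base
- tube_black: same tube with a black stopper; stays in the rack. Origin at the centre of its base, z to the stopper
- tube_white: same tube with a white stopper; stays in the rack. Origin at the centre of its base, z to the stopper
- pad: fixed black rubber disc, diameter 120 mm, 5 mm thick, on which the white cup stands; origin at the centre of its underside, on the table
- cup_white: white cup, open upward, 70 mm high: tapered body (38 mm wide at the foot, 51 mm at height 44), shoulder, then upright collar 59 mm wide from height 48 to 70; wall 3 mm, mouth 53 mm wide, inner floor 27 mm above the underside. Origin at the centre of the underside, z up; stands on the pad, up to 22 mm off its centre
- cup_blue: blue cup of the same shape, 130 to 210 g, upright on the table 95 to 160 mm beyond (+x of) the white one. Fully nested, its underside rests on the white cup's inner floor, 27 mm above that cup's underside, and its whole collar stays above the white rim, so it can be lowered in held by the collar. Origin at the centre of the underside, z up
- cup_blue_rim (a point): centre of the blue cup's mouth, 70 mm above its underside; axes as the cup's
- amber_bottle: bystander: amber bottle with a blue cap, 68 mm diameter, 105 mm high, origin under its centre, near the far edge
- reagent_jar: bystander: white jar with a black lid, 64 mm diameter, 90 mm high, origin under its centre, near the far edge
- mortar: bystander: white bowl, 110 mm diameter, 60 mm high, origin under its centre, on the left
- sieves: bystander: stack of steel sieves, 102 mm diameter, 114 mm high, origin under its centre, on the right
- beaker: bystander: clear beaker, 68 mm diameter, 90 mm high, origin under its centre, near the far edge
Mind the look-alikes: they are no part of the job. Leave any pink, purple or turquoise look-alike of the tube_red alone.

How it is judged:
On the way, in this order (a step that is already met when the one before it is completed fails the run):
1. the blue cup is nested fully down in the white cup and let go (horizontal distance between cup_blue and cup_white below 0.006 m and z of cup_blue in the frame of cup_white between 0.02 and 0.033 m and angle between each of cup_blue, cup_white's own z axis and vertical below 0.12 rad and horizontal distance between cup_white and pad below 0.04 m and contact force between the fingers and cup_blue below 0.1 N), for 0.3 s.
2. the red-stoppered tube is drawn clear of the rack, held by the fingers (height (world z) of tube_red above 0.1 m and contact force between tube_red and rack below 0.1 N and contact force between the fingers and tube_red above 0.5 N), for 0.1 s.
At the end, for the whole second after the job is handed in: Blue cup nested in white (6 mm, height +20 to 33 mm, upright 0.12 rad, released), white within 40 mm of pad centre; red tube held still, level within 0.2 rad, stopper centre within 26 mm of the cup axis and 30 to 130 mm above the rim, touching no cup, rack or pad (all of step 1 and angle between tube_red's own z axis and vertical between 1.37 and 1.77 rad and horizontal distance between tube_red_stopper and cup_blue_rim below 0.026 m and z of tube_red_stopper in the frame of cup_blue_rim between 0.03 and 0.13 m and contact force between the fingers and tube_red above 0.5 N and linear speed of tube_red below 0.03 m/s and contact force between tube_red and cup_blue below 0.1 N and contact force between tube_red and cup_white below 0.1 N and contact force between tube_red and rack below 0.1 N and contact force between tube_red and pad below 0.1 N); the arm keeps its last pose, push and grip.
It fails at once if another tube is disturbed in the rack (moved over 20 mm) (distance of any of tube_black, tube_white from where it was at the start of the episode above 0.02 m).
It fails at once if a bystander is moved over 30 mm or tipped (distance of any of amber_bottle, reagent_jar, mortar, sieves, beaker from where it was at the start of the episode above 0.03 m or angle between any of amber_bottle, reagent_jar, mortar, sieves, beaker's own z axis and vertical above 0.35 rad).
It also fails if it takes over 61 s, if anything falls off the work surface, if the arm or the gripper's body presses on something with over 40 N, if the wrist force passes 120 N, or if a joint passes its speed limit or range.

### The arm

A 7-joint arm with a two-finger parallel gripper is mounted at the origin on the work surface. World frame = base frame: x ahead of the robot, y to its left, z up, the work surface at z = 0. Lengths are in m, angles in rad, forces in N, time in s.
With the tool pointing down it reaches from about 0.4 to 0.85 m from the base axis. Payload 4.5 kg.
Tool frame: the origin (TCP) lies between the finger pads; the fingertips stand 25 mm ahead of it and the grasp point (between the pads) lies 6 mm ahead of it (r.tips_ahead is the distance from the TCP to the fingertips, in m); z points along the fingers, y is the direction in which the jaws open and shut (so a half turn about z gives the same grasp; the last joint's range is limited). The gripper opens to 88 mm and grips with 3 to 60 N. Pads are 18 mm wide; open, the fingers measure 123 mm over their backs; the gripper's body (75 mm by 187 mm) begins 45 mm behind the grasp point.
Start: joints at [0.034, 0.689, -0.195, 1.565, 0.157, 0.902, -0.215], TCP at [0.625, 0, 0.264] pointing down, gripper open.
Joint ranges: [-3.01, 3.01], [-0.46, 2.08], [-1.47, 1.51], [0.13, 2.56], [-1, 4.14], [0.04, 2.09], [-2.66, 2.66]. Speed limits (rad/s): [2.57, 2.57, 3.14, 3.14, 3.14, 3.14, 3.14].

### API

Orientations are given as a unit quaternion [x, y, z, w].
In Python, from plant import r, imaging gives the robot as it stands.
- The arm moves only by the tool send_rows, never from a script. Its argument "moves" is one flat list of numbers, 6 for each row, row after row: the shift along the tool's x, y, z in m, then the turn, a rotation vector about the tool's x, y, z in degrees. A call has exactly 5 rows; each row is the pose to reach, as a shift and turn from the pose measured when the call began, along the tool's axes at that moment; what a row does not reach only later rows make up. A row lasts 1/12 s, in which the tool goes at most 41.7 mm and 7.16 degrees, less where a joint would pass 70% of its speed; a pose out of reach is approached as far as the arm can. A call with a gripper value outside its range is refused whole. "claw" is the closure, from -1 (fully open) to 1 (shut), so that 0 is half open, set as the call begins (left out, the last holds). The fingers move at their own pace and stop on an object; "grip_force" is the grip in N (left out, the last holds). Time passes only in rows, so rows that repeat a pose let the fingers close, or fill a call up. It gives the time, the measured TCP pose, the force and the opening at its end, in the units of the state.
- r.get_state(): the state, without advancing time (a new reading comes with each control period).
- imaging.snapshot(name): name is "scene" or "side" or "wrist"; returns a dict with "image" (400x640x3 uint8, red, green, blue), "depth" (400x640 float32, m along the optical axis (not along the pixel's ray), 0 where there is no reading), "mtx" (3x3 intrinsics, pixels), "D" ([k1, k2, p1, p2, k3] as OpenCV has them; the pictures are not rectified), "rvec" (rotation vector, rad) and "tvec" (3), from world to camera coordinates, as OpenCV has them. Camera axes: x right, y down, z forward; pixel columns grow to the right and rows downward; lengths in m; the calibration is good to about 2 mm. A picture is of the moment at which its call begins.
- r.finish_job(): hands the job in, once; it reports no verdict.
Trained networks look in a picture, given as the dict that the camera call returned (one of the last four; its "shot" number tells which), for a name from the list of things; names that differ only in an ending like _2 or _b are one class to them, and where a whole thing is asked for, a point or a joint stands for the part that bears it (a point fixed in the world has none). Each returns a list of dicts, best first, with "score" (0 to 1); they miss things now and then, are a little off and sometimes report something else, mostly with a low value. They report only what shows in the picture. A call takes as long as a camera call. They do not tell look-alikes from the thing itself.
- imaging.look_for(query, picture): "box" ([centre column, centre row, width, height] as shares, 0 to 1, of the picture: columns of its width, rows of its height, round what is visible of it).
- imaging.silhouettes(query, picture): "pixels" (400x640 bool, what is visible of it) and "box" ([centre column, centre row, width, height] as shares, 0 to 1, of the picture: columns of its width, rows of its height, round what is visible of it).
- imaging.pinpoint(query, picture): "point" ([column, row] as shares, 0 to 1, of the picture: columns of its width, rows of its height: a listed point, or the origin of a listed thing).
The state is a dict: "clock": time; "q": joint angles; "qd": joint speeds; "joint_torque": joint torques, N m; "tool_pos": TCP position; "eef_rot": TCP orientation; "contact_force": force on the tool from outside, world axes, zero at the start; "moment": the same for the moment, N m; "opening": opening from 0.0 (shut) to 1.0 (fully open).
Only numpy, scipy, OpenCV 4.12 (cv2) and the standard library are available. Lean on these libraries where they do the work, as an engineer would, in place of code of your own. Each camera call takes 0.05 s, during which the arm holds its last target.

## Working session

There is one attempt and no reset: what is moved stays moved. The work goes in short steps, Python scripts to look and compute and a tool call to move; the robot and the scene stay as the last step left them, time stands still between calls to the robot, and variables do not carry over. Pictures are saved under pics/ and viewed, and the job is handed in when it is done.

Besides the shell and the picture viewer there is one more tool, called after "Call:" in YAML: its name, and indented under it one key for each argument. send_rows: Moves the arm, as the interface text tells. Its arguments: {"type":"object","properties":{"moves":{"type":"array"},"claw":{"type":"number"},"grip_force":{"type":"number"}},"required":["moves"]}

```bash
ls; mkdir -p pics
python3 - <<'E'
from plant import r, imaging
import cv2
print(r.get_state())
for n in ["scene","side"]:
    p=imaging.snapshot(n); cv2.imwrite(f"pics/{n}0.png",p["image"][:,:,::-1])
    print(n,p["mtx"],p["D"],p["rvec"],p["tvec"])
E
```

```text
pics
{'clock': 0.0, 'q': array([ 0.03380208,  0.69000266, -0.19452887,  1.5663366 ,  0.15728365,
        0.90253351, -0.21509895]), 'qd': array([-3.89794343e-05,  2.48015343e-04,  4.07694941e-04, -1.63387565e-03,
       -1.03806276e-03, -2.00367326e-03,  2.81919537e-04]), 'joint_torque': array([ 3.38560185e-04, -5.27571630e+01, -1.26686912e+00, -1.53434461e+01,
       -5.26333472e-02,  6.56995355e-03,  1.65937727e-04]), 'tool_pos': array([ 6.24402275e-01, -3.81964050e-05,  2.62900713e-01]), 'eef_rot': array([ 7.07076833e-01,  7.07136097e-01, -7.08200308e-04, -6.24834703e-04]), 'contact_force': array([-0.56841392, -0.65064902, -0.09467595]), 'moment': array([-0.00165802,  0.02639476,  0.07084945]), 'opening': 1.000681282641988}
scene [[436.63284638   0.         322.92337839]
 [  0.         436.63284638 201.88735994]
 [  0.           0.           1.        ]] [-0.07338872  0.          0.          0.          0.        ] [ 0.68816883  2.79896529 -0.82574352] [ 0.46444472 -0.1145742   1.48035706]
side [[395.70561494   0.         315.62716454]
 [  0.         395.70561494 204.17457593]
 [  0.           0.           1.        ]] [-0.0173346  0.         0.         0.         0.       ] [ 2.13622911 -0.71541186  0.37422516] [-0.41688001  0.2771801   1.1779846 ]
```

View pics/scene0.png

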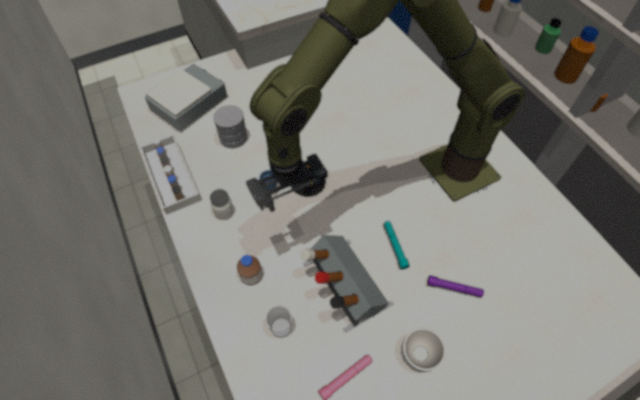

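View pics/side0.png

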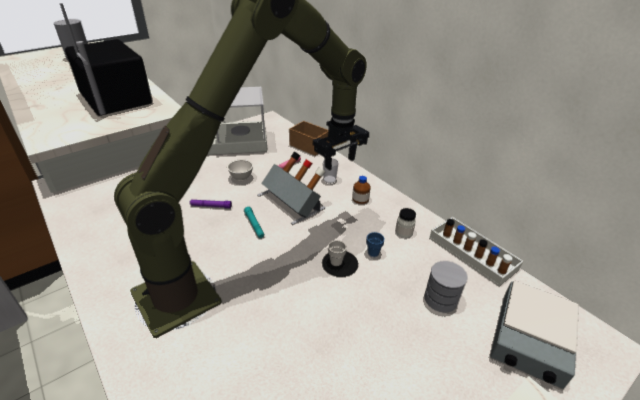

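The scene view shows the red-stoppered tube in the middle hole (322,277), the white one at (310,256) and the black one at (338,301). The side view shows the white cup on its pad (337,252) and the blue cup (375,243). The pink, purple and turquoise look-alikes lie loose on the table.

```bash
cat > h.py <<'E'
from plant import r, imaging
import cv2, numpy as np
from scipy.spatial.transform import Rotation as R
def w2c(p): return cv2.Rodrigues(p["rvec"])[0], np.array(p["tvec"]).reshape(3)
def rays(p,uv):
    uv=np.asarray(uv,float).reshape(-1,1,2)
    n=cv2.undistortPoints(uv,p["mtx"],p["D"]).reshape(-1,2)
    return np.c_[n,np.ones(len(n))]
def world(p,uv,z):
    Rm,t=w2c(p); return (rays(p,uv)*np.asarray(z).reshape(-1,1)-t)@Rm
def onplane(p,uv,h):
    Rm,t=w2c(p); d=rays(p,uv)@Rm; c=-Rm.T@t
    return c+d*((h-c[2])/d[:,2])[:,None]
def cloud(p,m):
    v,u=np.nonzero(m&(p["depth"]>0)); return world(p,np.c_[u,v],p["depth"][v,u])
def proj(p,X): return cv2.projectPoints(np.asarray(X,float).reshape(-1,3),p["rvec"],p["tvec"],p["mtx"],p["D"])[0].reshape(-1,2)
def big(p,name,box,s):
    x0,y0,x1,y1=box; cv2.imwrite(name,cv2.resize(p["image"][y0:y1,x0:x1,::-1],None,fx=s,fy=s,interpolation=cv2.INTER_CUBIC))
E
python3 - <<'E'
from h import *
np.set_printoptions(precision=4,suppress=True)
S={n:imaging.snapshot(n) for n in ["scene","side","wrist"]}
cv2.imwrite("pics/wrist0.png",S["wrist"]["image"][:,:,::-1])
big(S["scene"],"pics/sc_rack.png",(270,220,400,340),5)
big(S["side"],"pics/sd_cups.png",(250,140,420,290),4)
for n in S:
  for q in ["cup_white","cup_blue","pad","tube_red","tube_black","tube_white","rack","mortar","sieves","amber_bottle","reagent_jar","beaker"]:
    a=imaging.silhouettes(q,S[n])
    for d in a[:2]:
      if d["score"]<.3: continue
      c=cloud(S[n],d["pixels"])
      b=np.array(d["box"])*[640,400,640,400]
      print(n,q,round(d["score"],2),b.round(0),d["pixels"].sum(), np.median(c,0) if len(c) else "", np.percentile(c,97,axis=0) if len(c) else "")
E
```

```text
scene cup_white 0.54 [278. 321.  30.  36.] 704 [0.7654 0.2034 0.0467] [0.7961 0.2461 0.0915]
scene cup_blue 0.41 [267. 181.  14.  17.] 99 [ 0.6073 -0.2386  0.0572] [ 0.6224 -0.1891  0.0719]
scene pad 0.66 [329. 278.  28.  14.] 287 [0.6167 0.1929 0.1429] [0.646  0.2028 0.161 ]
scene pad 0.62 [425. 348.  41.  49.] 1433 [0.4613 0.4477 0.0298] [0.5179 0.4972 0.0613]
scene tube_red 0.79 [459. 287.  60.  23.] 520 [0.2855 0.3436 0.0243] [0.3399 0.3972 0.0306]
scene tube_red 0.71 [396. 245.  24.  52.] 423 [0.3627 0.1548 0.0256] [0.3838 0.2239 0.032 ]
scene tube_black 0.74 [342. 302.  27.  14.] 307 [0.6145 0.267  0.1442] [0.6436 0.2781 0.16  ]
scene tube_white 0.8 [315. 255.  28.  11.] 268 [0.6209 0.1179 0.1417] [0.6488 0.1278 0.161 ]
scene rack 0.57 [426. 350.  40.  45.] 1436 [0.4609 0.4483 0.0293] [0.5179 0.4982 0.0612]
scene mortar 0.95 [424. 348.  40.  47.] 1470 [0.4611 0.4474 0.0294] [0.5181 0.4977 0.0612]
scene sieves 0.89 [229. 127.  35.  41.] 1141 [ 0.6362 -0.4492  0.1032] [ 0.6784 -0.4297  0.1173]
scene amber_bottle 0.77 [251. 268.  26.  29.] 604 [0.7799 0.0509 0.0708] [0.8087 0.0678
[... 2126 characters left out ...]
9 0.1343 0.0242] [0.3776 0.1871 0.0285]
wrist tube_white 0.74 [306.  58. 102.  54.] 3678 [0.6204 0.1131 0.1458] [0.6486 0.1274 0.1606]
wrist rack 0.95 [253.  60. 136. 120.] 11577 [0.5584 0.1218 0.0904] [0.6008 0.1661 0.1132]
wrist rack 0.73 [307. 327.  38.  62.] 734 [ 0.6063 -0.202   0.0499] [ 0.6267 -0.1876  0.0698]
wrist amber_bottle 0.86 [457. 145.  80.  66.] 4221 [0.7649 0.0403 0.0731] [0.7939 0.0662 0.1051]
wrist reagent_jar 0.69 [423. 327.  50.  71.] 798 [ 0.7543 -0.2079  0.0889] [ 0.7855 -0.1807  0.0905]
wrist beaker 0.75 [224. 306.  11.  17.] 101 [ 0.5048 -0.1687  0.0663] [0.5989 0.0273 0.3149]
wrist beaker 0.48 [304.  57. 102.  55.] 3614 [0.6197 0.1131 0.1459] [0.648  0.1268 0.1606]
```

View pics/sc_rack.png

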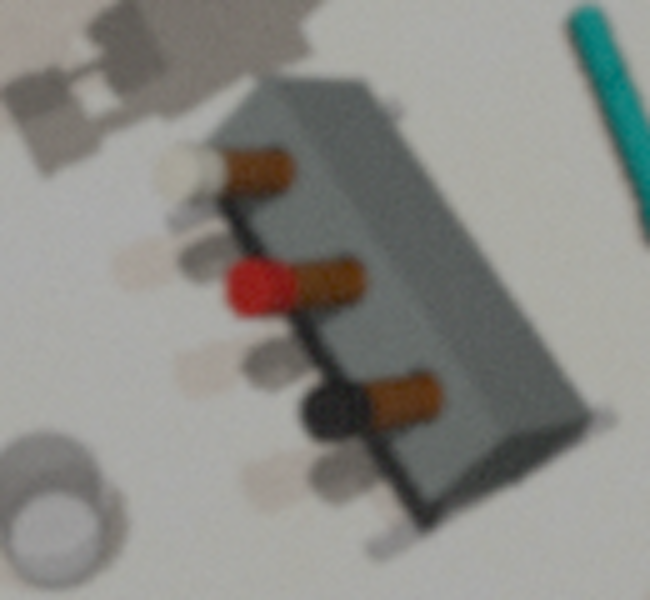

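View pics/wrist0.png

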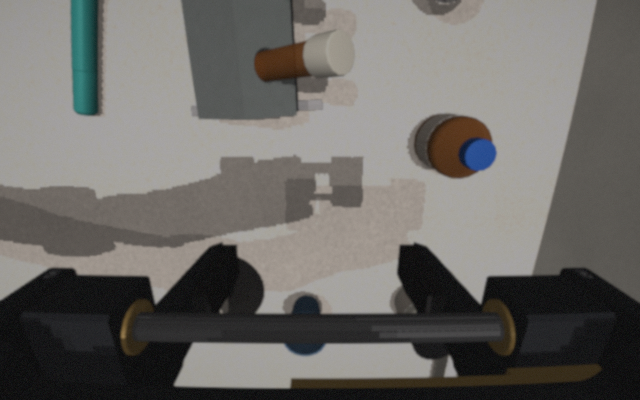

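View pics/sd_cups.png

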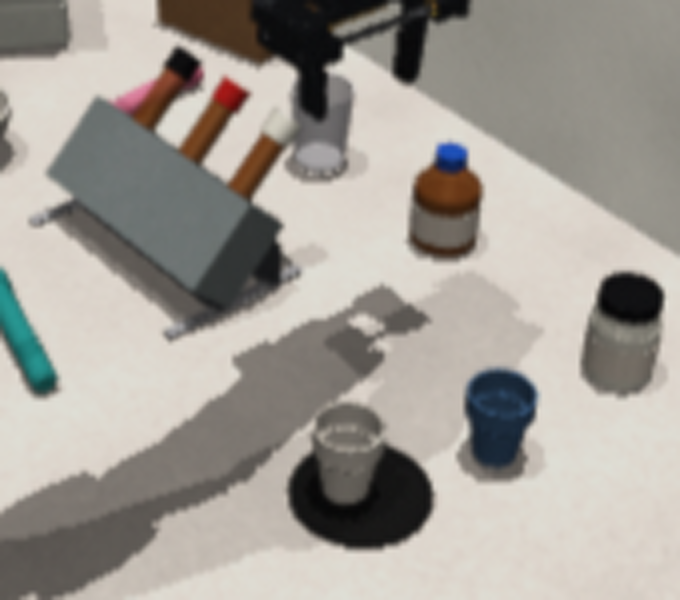

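Red tube confirmed in the middle hole: the crop shows the red stopper between white and black, and the turquoise, purple and pink rods lie loose. Next I move so the wrist camera sees both cups.

Run:
```python
from h import *
np.set_printoptions(precision=4,suppress=True)
print([a for a in dir(r) if a[0]!='_'],[a for a in dir(imaging) if a[0]!='_'],r.tips_ahead)
p=imaging.snapshot("wrist"); s=r.get_state()
Rm,t=w2c(p); c=-Rm.T@t; T=R.from_quat(s["eef_rot"])
print("cam",c,"axis",Rm[2],"in tool",T.inv().apply(c-s["tool_pos"]),T.inv().apply(Rm[2]),p["mtx"][0,0])
print(T.as_matrix())
# cups rim from side cam: fit circle of top points
p=imaging.snapshot("side")
from scipy.optimize import least_squares
for q in ["cup_white","cup_blue"]:
    m=imaging.silhouettes(q,p)[0]["pixels"]; m=cv2.dilate(m.astype(np.uint8),np.ones((5,5)))>0
    c=cloud(p,m); top=c[:,2].max(); print(q,np.percentile(c[:,2],[50,90,98]))
    h=np.percentile(c[:,2],97)
    k=c[c[:,2]>h-.006]; print(k.min(0),k.max(0),len(k))
```

```text
['Unreachable', 'finish_job', 'get_state', 'tips_ahead'] ['look_for', 'pinpoint', 'silhouettes', 'snapshot'] 0.025
cam [0.626  0.0843 0.3845] axis [-0.0013 -0.3206 -0.9472] in tool [ 0.0843  0.001  -0.1208] [-0.3206 -0.0014  0.9472] 301.2127756145783
[[-0.0001  1.      0.0001]
 [ 1.      0.0001 -0.    ]
 [-0.      0.0001 -1.    ]]
cup_white [0.041  0.0705 0.0751]
[ 0.4442 -0.2044  0.0684] [ 0.5054 -0.1455  0.0774] 76
cup_blue [0.0335 0.065  0.0694]
[ 0.5733 -0.2447  0.063 ] [ 0.6361 -0.1868  0.0712] 76
```

Call:
send_rows:
  moves: [-0.04, -0.01, 0, 0, 0, 0, -0.08, -0.02, 0, 0, 0, 0, -0.12, -0.04, 0, 0, 0, 0, -0.16, -0.055, 0, 0, 0, 0, -0.195, -0.07, 0, 0, 0, 0]
  claw: -1

```text
clock: 2.67
tool_pos: [0.5545, -0.1962, 0.2638]
eef_rot: [0.707, 0.707, 0.0, 0.0]
contact_force: [0.5, 0.3, 0.6]
opening: 1.003
```

Call:
send_rows:
  moves: [-0.03, -0.01, -0.01, 0, 0, 0, -0.06, -0.015, -0.02, 0, 0, 0, -0.065, -0.015, -0.02, 0, 0, 0, -0.065, -0.015, -0.02, 0, 0, 0, -0.065, -0.015, -0.02, 0, 0, 0]

```text
clock: 3.08
tool_pos: [0.5397, -0.2602, 0.2836]
eef_rot: [0.707, 0.707, 0.001, -0.0]
contact_force: [-0.9, 0.8, 0.5]
opening: 0.998
```

Run:
```python
from h import *
np.set_printoptions(precision=4,suppress=True)
p=imaging.snapshot("wrist"); s=r.get_state(); print(s["tool_pos"],s["eef_rot"],s["q"])
cv2.imwrite("pics/wrist1.png",p["image"][:,:,::-1])
for q in ["cup_white","cup_blue"]:
  for d in imaging.silhouettes(q,p)[:2]:
    if d["score"]<.3: continue
    c=cloud(p,d["pixels"]); print(q,d["score"],np.array(d["box"])*[640,400,640,400],np.median(c,0),np.percentile(c[:,2],[5,50,97]))
    h=np.percentile(c[:,2],97); k=c[c[:,2]>h-.005]; 
    (cx,cy),rad=cv2.minEnclosingCircle(k[:,:2].astype(np.float32)); print((k[:,:2].min(0)+k[:,:2].max(0))/2,np.ptp(k[:,:2],axis=0),cx,cy,rad)
  for n in [q,q+"_rim"]:
   if n=="cup_white_rim": continue
   a=imaging.pinpoint(n,p)
   if a: print(n,a[0]["score"],a[0]["point"], onplane(p,np.array(a[0]["point"])*[640,400],{"cup_white":.005,"cup_blue":0,"cup_blue_rim":.07}[n]))
```

```text
[ 0.54   -0.259   0.2835] [ 0.7061  0.7081  0.0007 -0.0005] [ 0.5047  0.6335 -0.232   1.6228  0.1718  0.9057  0.2126]
cup_white 0.84 [257.792  97.48   58.432  60.4  ] [ 0.4709 -0.1748  0.0491] [0.0309 0.0491 0.0756]
[ 0.4763 -0.1756] [0.0578 0.0561] 0.4766128659248352 -0.1755017787218094 0.029575955122709274
cup_white 0.66 [0.4155, 0.2445] [[ 0.4749 -0.1745  0.005 ]]
cup_blue 0.89 [377.472 138.68   60.224  58.4  ] [ 0.6124 -0.2183  0.0437] [0.0259 0.0437 0.0704]
[ 0.6068 -0.2162] [0.0577 0.0581] 0.6070753335952759 -0.21611523628234863 0.029653005301952362
cup_blue 0.9 [0.5723, 0.324] [[ 0.6043 -0.2145  0.    ]]
cup_blue_rim 0.84 [0.588, 0.3455] [[ 0.6048 -0.2171  0.07  ]]
```

View pics/wrist1.png

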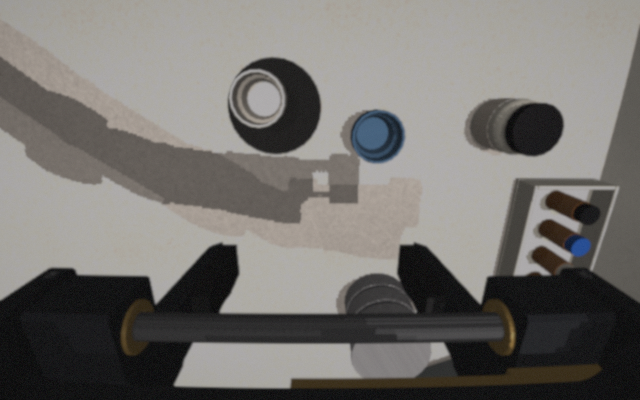

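White cup at (0.4765,-0.1755), seen at (258,97); blue cup at (0.607,-0.216), seen at (377,137). Moving over the blue cup.

Call:
send_rows:
  moves: [0.015, 0.025, 0, 0, 0, 0, 0.03, 0.05, 0, 0, 0, 0, 0.043, 0.067, 0.02, 0, 0, 0, 0.043, 0.067, 0.06, 0, 0, 0, 0.043, 0.067, 0.09, 0, 0, 0]

```text
clock: 3.8
tool_pos: [0.6083, -0.2136, 0.1921]
eef_rot: [0.705, 0.71, 0.001, 0.0]
contact_force: [-1.0, -0.7, -0.9]
opening: 1.0
```

Run:
```python
from h import *
s=r.get_state(); print(s["tool_pos"],s["eef_rot"]); T=R.from_quat(s["eef_rot"])
print(T.inv().apply(np.array([.607,-.216,.073])-s["tool_pos"]))
```

```text
[ 0.60828321 -0.21362221  0.19214467] [7.04678598e-01 7.09525711e-01 1.15707671e-03 2.18459036e-05]
[-0.00255954 -0.00149877  0.11913839]
```

Call:
send_rows:
  moves: [-0.002, -0.001, 0.03, 0, 0, 0, -0.0025, -0.0015, 0.065, 0, 0, 0, -0.0025, -0.0015, 0.1, 0, 0, 0, -0.0025, -0.0015, 0.119, 0, 0, 0, -0.0025, -0.0015, 0.119, 0, 0, 0]

```text
clock: 4.22
tool_pos: [0.6039, -0.2142, 0.0684]
eef_rot: [0.704, 0.71, -0.001, -0.004]
contact_force: [-0.2, -0.0, -0.2]
opening: 0.999
```

Call:
send_rows:
  moves: [0, 0, 0, 0, 0, 0, 0, 0, 0, 0, 0, 0, 0, 0, 0, 0, 0, 0, 0, 0, 0, 0, 0, 0, 0, 0, 0, 0, 0, 0]
  claw: 1
  grip_force: 25

```text
clock: 4.63
tool_pos: [0.6055, -0.2145, 0.0701]
eef_rot: [0.704, 0.71, 0.0, -0.002]
contact_force: [-0.1, -0.3, 3.2]
opening: 0.666
```

Call:
send_rows:
  moves: [0, 0, 0, 0, 0, 0, 0, 0, 0, 0, 0, 0, 0, 0, 0, 0, 0, 0, 0, 0, 0, 0, 0, 0, 0, 0, 0, 0, 0, 0]

```text
clock: 5.05
tool_pos: [0.6053, -0.2145, 0.0701]
eef_rot: [0.704, 0.71, 0.0, -0.002]
contact_force: [-0.6, 0.3, -0.9]
opening: 0.662
```

Call:
send_rows:
  moves: [0, 0, -0.02, 0, 0, 0, 0, 0, -0.045, 0, 0, 0, 0, 0, -0.07, 0, 0, 0, 0, 0, -0.095, 0, 0, 0, 0, 0, -0.11, 0, 0, 0]

```text
clock: 5.47
tool_pos: [0.6064, -0.2151, 0.1825]
eef_rot: [0.704, 0.71, 0.001, -0.001]
contact_force: [-0.3, 0.2, -1.7]
opening: 0.66
```

Call:
send_rows:
  moves: [0.01, -0.025, 0, 0, 0, 0, 0.02, -0.055, 0, 0, 0, 0, 0.03, -0.085, 0, 0, 0, 0, 0.036, -0.115, 0, 0, 0, 0, 0.038, -0.129, 0, 0, 0, 0]

```text
clock: 5.88
tool_pos: [0.4721, -0.177, 0.1826]
eef_rot: [0.704, 0.71, -0.001, -0.004]
contact_force: [-0.0, -0.6, -2.5]
opening: 0.666
```

Call:
send_rows:
  moves: [0, 0, 0, 0, 0, 0, 0, 0, 0, 0, 0, 0, 0, 0, 0, 0, 0, 0, 0, 0, 0, 0, 0, 0, 0, 0, 0, 0, 0, 0]

```text
clock: 6.3
tool_pos: [0.4736, -0.1771, 0.1825]
eef_rot: [0.704, 0.71, -0.001, -0.003]
contact_force: [-0.4, -0.0, -1.6]
opening: 0.662
```

Run:
```python
from h import *
np.set_printoptions(precision=4,suppress=True)
s=r.get_state(); print(s["tool_pos"],s["eef_rot"]); T=R.from_quat(s["eef_rot"])
S={n:imaging.snapshot(n) for n in ["wrist","side","scene"]}
for n in S: cv2.imwrite(f"pics/{n}2.png",S[n]["image"][:,:,::-1])
for n in ["wrist","side","scene"]:
 p=S[n]
 for q in ["cup_white","cup_blue"]:
  for d in imaging.silhouettes(q,p)[:1]:
    c=cloud(p,d["pixels"]); print(n,q,d["score"],np.array(d["box"])*[640,400,640,400],np.median(c,0),np.percentile(c[:,2],[5,50,97]))
    h=np.percentile(c[:,2],97); k=c[c[:,2]>h-.006]; print((k[:,:2].min(0)+k[:,:2].max(0))/2,np.ptp(k[:,:2],axis=0))
```

```text
[ 0.4736 -0.1771  0.1825] [ 0.704   0.7101 -0.0005 -0.003 ]
wrist cup_white 0.8 [320.448 194.24   71.872  62.12 ] [ 0.4776 -0.1743  0.0434] [0.0311 0.0434 0.0754]
[ 0.4764 -0.1688] [0.0566 0.0442]
wrist cup_blue 0.75 [319.104 260.48  130.432 113.4  ] [ 0.4743 -0.1853  0.1601] [0.1386 0.1601 0.1829]
[ 0.4745 -0.1729] [0.0583 0.0477]
side cup_white 0.7 [339.52  253.8    20.416  21.6  ] [ 0.4701 -0.1787  0.0527] [0.0118 0.0527 0.0743]
[ 0.4732 -0.176 ] [0.0611 0.0571]
side cup_blue 0.68 [340.224 228.76   18.88   26.32 ] [ 0.4689 -0.1893  0.1594] [0.1227 0.1594 0.182 ]
[ 0.4717 -0.1841] [0.0591 0.0499]
scene cup_white 0.71 [348.096 282.52   91.584  96.4  ] [0.557  0.2094 0.0844] [0.0063 0.0844 0.1136]
[0.5771 0.1873] [0.0679 0.2388]
scene cup_blue 0.67 [311.808 154.84   19.008  22.92 ] [ 0.4717 -0.1708  0.1576] [0.1191 0.1576 0.1833]
[ 0.4783 -0.1689] [0.0668 0.0526]
```

View pics/wrist2.png

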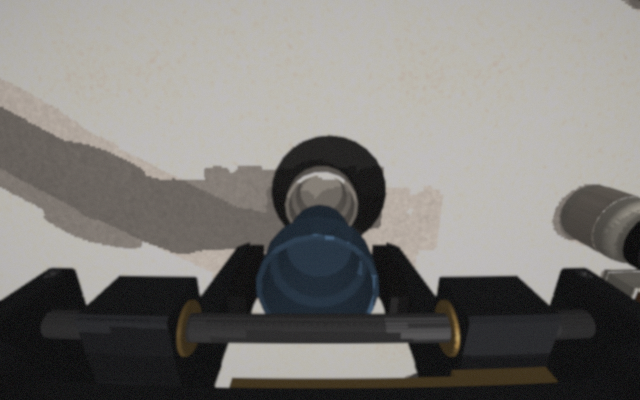

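View pics/side2.png

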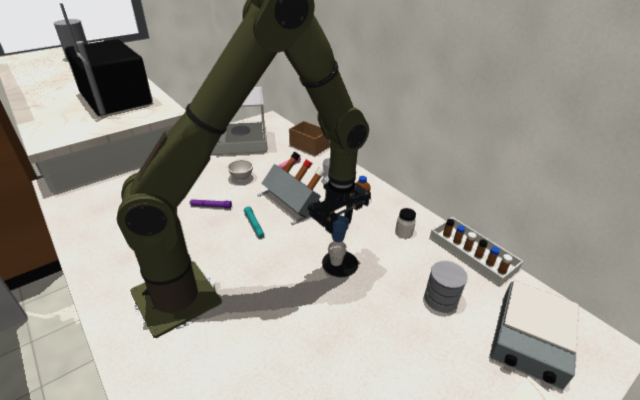

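View pics/scene2.png

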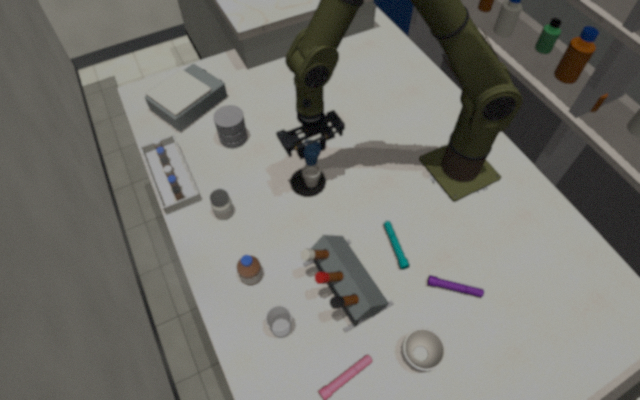

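Run:
```python
from h import *
from scipy.optimize import least_squares
np.set_printoptions(precision=4,suppress=True)
p=imaging.snapshot("wrist"); s=r.get_state()
a=imaging.pinpoint("cup_blue_rim",p); print("rim pin",[(d["score"],onplane(p,np.array(d["point"])*[640,400],.1825)) for d in a[:2]])
a=imaging.pinpoint("cup_blue",p); print("base pin",[(d["score"],onplane(p,np.array(d["point"])*[640,400],.1125)) for d in a[:2]])
a=imaging.pinpoint("cup_white",p); print("white pin",[(d["score"],onplane(p,np.array(d["point"])*[640,400],.005)) for d in a[:2]])
for q,z in [("cup_blue",.1825),("cup_white",.075)]:
    c=cloud(p,imaging.silhouettes(q,p)[0]["pixels"])
    for lo in (.003,.006):
        k=c[(c[:,2]>z-lo)&(c[:,2]<z+.004)]
        f=least_squares(lambda v:np.hypot(k[:,0]-v[0],k[:,1]-v[1])-.0283,[.475,-.178],loss="soft_l1",f_scale=.001); print(q,lo,len(k),f.x,np.abs(f.fun).mean())
big(p,"pics/w2c.png",(230,120,410,330),3)
```

```text
rim pin [(0.57, array([[ 0.4728, -0.1805,  0.1825]]))]
base pin [(0.66, array([[ 0.4734, -0.1786,  0.1125]]))]
white pin [(0.56, array([[ 0.4773, -0.1742,  0.005 ]]))]
cup_blue 0.003 1679 [ 0.4725 -0.1785] 0.0009031133417983102
cup_blue 0.006 2108 [ 0.4725 -0.1782] 0.0009249071555144582
cup_white 0.003 563 [ 0.4762 -0.1762] 0.0008529298971080136
cup_white 0.006 641 [ 0.4762 -0.1759] 0.0009057674711219366
```

View pics/w2c.png

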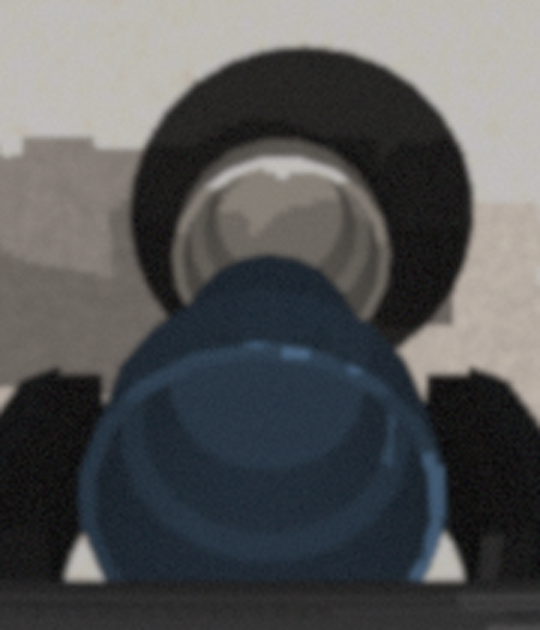

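Run:
```python
from h import *
s=r.get_state(); T=R.from_quat(s["eef_rot"])
for z in (-.03,-.0805): print(T.inv().apply([.0033,.0028,z]))
print((T.inv()*R.from_quat([.70711,.70711,0,0])).as_rotvec(degrees=True))
```

```text
[0.00266288 0.00352312 0.02998711]
[0.00247917 0.00385912 0.08048566]
[-0.38209519 -0.20682537  0.48442774]
```

Call:
send_rows:
  moves: [0.0025, 0.0035, 0.005, -0.4, -0.2, 0, 0.0027, 0.0035, 0.015, -0.4, -0.2, 0, 0.0027, 0.0035, 0.025, -0.4, -0.2, 0, 0.0027, 0.0035, 0.03, -0.4, -0.2, 0, 0.0027, 0.0035, 0.03, -0.4, -0.2, 0]

```text
clock: 7.47
tool_pos: [0.4748, -0.1737, 0.1514]
eef_rot: [0.704, 0.71, -0.0, -0.001]
contact_force: [0.2, 0.0, -2.3]
opening: 0.664
```

Run:
```python
from h import *
s=r.get_state(); T=R.from_quat(s["eef_rot"]);print(s["tool_pos"],s["eef_rot"])
for z in (.12,.102): print(T.inv().apply(np.array([.4769,-.1743,z])-s["tool_pos"]))
print((T.inv()*R.from_quat([.70711,.70711,0,0])).as_rotvec(degrees=True))
```

```text
[ 0.47482602 -0.17371465  0.15144276] [ 7.03930323e-01  7.10268414e-01 -3.26164386e-04 -8.79512670e-04]
[-0.00062876  0.00212214  0.03143871]
[-0.00064299  0.00215277  0.04943867]
[-0.09769451 -0.04483712  0.51356758]
```

Call:
send_rows:
  moves: [-0.0005, 0.0025, 0, 0, 0, 0, -0.0005, 0.0025, 0.01, 0, 0, 0, -0.0005, 0.0025, 0.02, 0, 0, 0, -0.0005, 0.0025, 0.03, 0, 0, 0, -0.0005, 0.0025, 0.03, 0, 0, 0]

```text
clock: 7.88
tool_pos: [0.4761, -0.1738, 0.1194]
eef_rot: [0.704, 0.71, -0.001, -0.002]
contact_force: [-0.2, -0.3, -1.8]
opening: 0.665
```

Call:
send_rows:
  moves: [0, 0, 0, 0, 0, 0, 0, 0, 0, 0, 0, 0, 0, 0, 0, 0, 0, 0, 0, 0, 0, 0, 0, 0, 0, 0, 0, 0, 0, 0]

```text
clock: 8.3
tool_pos: [0.4763, -0.1739, 0.1197]
eef_rot: [0.704, 0.71, -0.001, -0.002]
contact_force: [0.5, -0.4, -2.3]
opening: 0.664
```

Run:
```python
from h import *
s=r.get_state(); T=R.from_quat(s["eef_rot"]);print(s["tool_pos"],s["eef_rot"],s["contact_force"])
for z in (.102,): print(T.inv().apply(np.array([.4769,-.1743,z])-s["tool_pos"]))
p=imaging.snapshot("side"); big(p,"pics/s3.png",(290,200,390,290),6)
```

```text
[ 0.47633464 -0.17393782  0.11971789] [ 0.70390988  0.71028553 -0.0010466  -0.00206217] [ 0.51806712 -0.39972661 -2.3221293 ]
[-0.00039306  0.00063985  0.01771469]
```

View pics/s3.png

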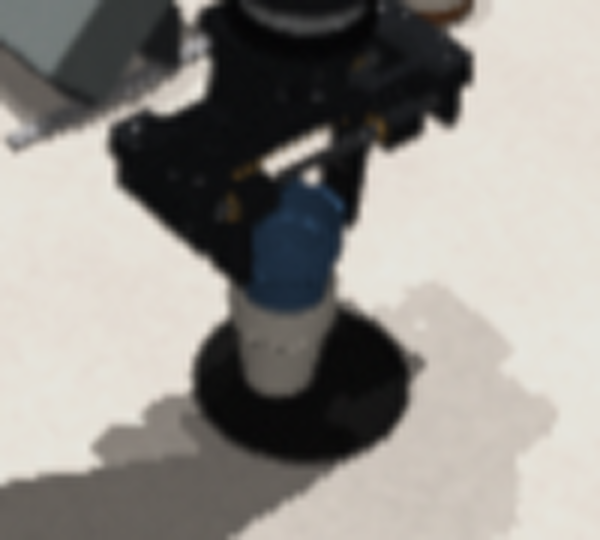

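The blue foot is inside the white mouth with no extra force. Lowering on.

Call:
send_rows:
  moves: [-0.0004, 0.0006, 0.004, 0, 0, 0, -0.0004, 0.0006, 0.008, 0, 0, 0, -0.0004, 0.0006, 0.012, 0, 0, 0, -0.0004, 0.0006, 0.016, 0, 0, 0, -0.0004, 0.0006, 0.016, 0, 0, 0]

```text
clock: 8.77
tool_pos: [0.476, -0.1741, 0.1027]
eef_rot: [0.704, 0.71, -0.002, -0.003]
contact_force: [-0.3, 0.4, -3.0]
opening: 0.661
```

Call:
send_rows:
  moves: [0, 0, 0.0005, 0, 0, 0, 0, 0, 0.001, 0, 0, 0, 0, 0, 0.0015, 0, 0, 0, 0, 0, 0.002, 0, 0, 0, 0, 0, 0.002, 0, 0, 0]

```text
clock: 9.18
tool_pos: [0.4759, -0.1741, 0.1018]
eef_rot: [0.704, 0.71, -0.002, -0.003]
contact_force: [-2.0, 0.9, 10.4]
opening: 0.669
```

Call:
send_rows:
  moves: [0, 0, -0.001, 0, 0, 0, 0, 0, -0.001, 0, 0, 0, 0, 0, -0.001, 0, 0, 0, 0, 0, -0.001, 0, 0, 0, 0, 0, -0.001, 0, 0, 0]
  claw: -1

```text
clock: 9.6
tool_pos: [0.4761, -0.1742, 0.1027]
eef_rot: [0.704, 0.71, -0.002, -0.003]
contact_force: [-0.5, -0.2, 0.3]
opening: 0.996
```

Call:
send_rows:
  moves: [0, 0, -0.005, 0, 0, 0, 0, 0, -0.02, 0, 0, 0, 0, 0, -0.05, 0, 0, 0, 0, 0, -0.08, 0, 0, 0, 0, 0, -0.11, 0, 0, 0]

```text
clock: 10.02
tool_pos: [0.4763, -0.1742, 0.214]
eef_rot: [0.704, 0.71, -0.002, -0.003]
contact_force: [0.3, -0.7, -0.3]
opening: 0.998
```

Run:
```python
from h import *
from scipy.optimize import least_squares
np.set_printoptions(precision=4,suppress=True)
print(r.get_state()["tool_pos"])
for n in ["side","scene"]:
 p=imaging.snapshot(n)
 for q,z in [("cup_blue",.102),("cup_white",.075)]:
  d=imaging.silhouettes(q,p)
  if not d: continue
  c=cloud(p,d[0]["pixels"]); print(n,q,d[0]["score"],np.median(c,0),np.percentile(c[:,2],[3,97]))
  k=c[np.abs(c[:,2]-z)<.005]
  if len(k)>10: print(least_squares(lambda v:np.hypot(k[:,0]-v[0],k[:,1]-v[1])-.0285,[.475,-.178],loss="soft_l1",f_scale=.001).x)
 big(p,f"pics/{n}4.png",(290,200,390,290) if n=="side" else (260,120,360,220),5)
# tube axis fits
p=imaging.snapshot("scene")
for q in ["rack","tube_red","tube_white","tube_black"]:
  for d in imaging.silhouettes(q,p)[:4]: print(q,round(d["score"],2),np.array(d["box"])*[640,400,640,400])
```

```text
[ 0.4763 -0.1742  0.214 ]
side cup_blue 0.61 [ 0.4811 -0.1682  0.088 ] [0.0634 0.1032]
[ 0.4738 -0.1765]
side cup_white 0.58 [ 0.457  -0.1926  0.0481] [0.0116 0.0754]
[ 0.474  -0.1764]
scene cup_blue 0.71 [ 0.4718 -0.1915  0.0863] [0.0584 0.1044]
[ 0.4779 -0.1771]
scene cup_white 0.7 [ 0.4882 -0.1574  0.0572] [0.0124 0.0756]
[ 0.4764 -0.1775]
rack 0.88 [349.312 283.44   91.584  98.88 ]
rack 0.22 [230.272 125.24   34.432  38.52 ]
tube_red 0.86 [344.32 375.88  54.08  48.2 ]
tube_red 0.84 [454.272 285.24   58.688  16.12 ]
tube_red 0.64 [397.44 245.6   26.88  52.8 ]
tube_red 0.62 [306.24  181.2    34.688  31.8  ]
tube_white 0.72 [315.904 254.     30.784   8.8  ]
tube_white 0.56 [423.296 350.2    40.     42.6  ]
tube_black 0.66 [342.528 300.04   28.608  12.88 ]
tube_black 0.46 [314.88  253.84   30.208   9.32 ]
tube_black 0.31 [249.152 267.88   26.496  28.   ]
```

View pics/side4.png

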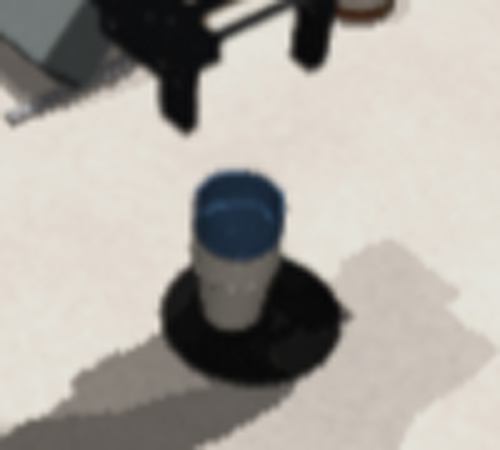

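Call:
send_rows:
  moves: [0.02, 0.005, -0.03, 0, 0, 7, 0.05, 0.01, -0.06, 0, 0, 14, 0.08, 0.02, -0.08, 0, 0, 21, 0.115, 0.025, -0.09, 0, 0, 28, 0.15, 0.03, -0.09, 0, 0, 35]
  claw: -0.1

```text
clock: 10.98
tool_pos: [0.5073, -0.0227, 0.3041]
eef_rot: [0.886, 0.463, -0.001, -0.002]
contact_force: [1.1, -0.0, 0.0]
opening: 0.643
```

```bash
cat >> h.py <<'E'
def togo(pos,Rt):
    s=r.get_state(); T=R.from_quat(s["eef_rot"])
    print("pos",s["tool_pos"].round(4),"open",round(s["opening"],3),"F",np.round(s["contact_force"],1),"q",s["q"].round(2),"t",s["clock"])
    print("shift",T.inv().apply(np.array(pos)-s["tool_pos"]).round(4),"turn",(T.inv()*Rt).as_rotvec(degrees=True).round(2))
def tubeR(yaw,tilt):  # tilt 0: tool down, x_tool = rack +x ; tilt 45: approach (.7,0,-.7)
    t=np.radians(tilt); z=np.array([np.sin(t),0,-np.cos(t)]); x=np.array([np.cos(t),0,np.sin(t)]); y=np.cross(z,x)
    return R.from_euler('z',yaw)*R.from_matrix(np.c_[x,y,z])
E
python3 -c "
from h import *
togo([.53,.19,.30],tubeR(.043,0))"
```

```text
pos [ 0.5073 -0.0227  0.3041] open 0.643 F [ 1.1 -0.   0. ] q [-0.02  0.48 -0.04  1.86  0.02  0.8  -0.68] t 10.9833
shift [ 0.1875 -0.103   0.0044] turn [-0.2   0.1  52.66]
```

Call:
send_rows:
  moves: [0.03, -0.015, 0, 0, 0, 7, 0.065, -0.035, 0, 0, 0, 14, 0.1, -0.055, 0, 0, 0, 21, 0.13, -0.072, 0, 0, 0, 28, 0.165, -0.09, 0, 0, 0, 35]

```text
clock: 11.4
tool_pos: [0.5272, 0.1654, 0.3039]
eef_rot: [0.985, 0.172, -0.002, -0.001]
contact_force: [0.5, -0.1, 0.2]
opening: 0.55
```

Call:
send_rows:
  moves: [0.02, 0, 0, 0, 0, 7, 0.02, 0, 0, 0, 0, 14, 0.02, 0, 0, 0, 0, 17.6, 0.02, 0, 0, 0, 0, 17.6, 0.02, 0, 0, 0, 0, 17.6]

```text
clock: 11.82
tool_pos: [0.5456, 0.1722, 0.3033]
eef_rot: [1.0, 0.02, -0.003, -0.0]
contact_force: [0.7, -0.5, -0.8]
opening: 0.55
```

Run:
```python
from h import *
np.set_printoptions(precision=4,suppress=True)
togo([.53,.19,.30],tubeR(.043,0))
p=imaging.snapshot("wrist"); cv2.imwrite("pics/w5.png",p["image"][:,:,::-1])
for q in ["tube_red","tube_white","tube_black","rack"]:
  for d in imaging.silhouettes(q,p)[:3]:
    c=cloud(p,d["pixels"]); print(q,round(d["score"],2),np.array(d["box"])*[640,400,640,400],np.median(c,0))
```

```text
pos [0.5456 0.1722 0.3033] open 0.55 F [ 0.7 -0.5 -0.8] q [-0.53  0.58  0.25  1.69 -0.18  0.9  -1.74] t 11.8167
shift [-0.0149 -0.0184  0.0034] turn [-0.03  0.31 -0.17]
tube_red 0.77 [322.752 278.64   87.68   35.92 ] [0.3666 0.1626 0.0252]
tube_red 0.75 [303.36  117.56   34.304  86.28 ] [0.6183 0.1889 0.1461]
tube_red 0.66 [132.992  62.28   58.816 124.6  ] [0.6709 0.4043 0.0246]
tube_white 0.77 [385.472 117.84   46.912  84.28 ] [0.6204 0.1168 0.1445]
tube_black 0.82 [225.792 117.2    51.776  84.4  ] [0.6142 0.2601 0.1454]
rack 0.84 [306.368 168.6   225.28   94.   ] [0.5558 0.1826 0.0924]
```

View pics/w5.png

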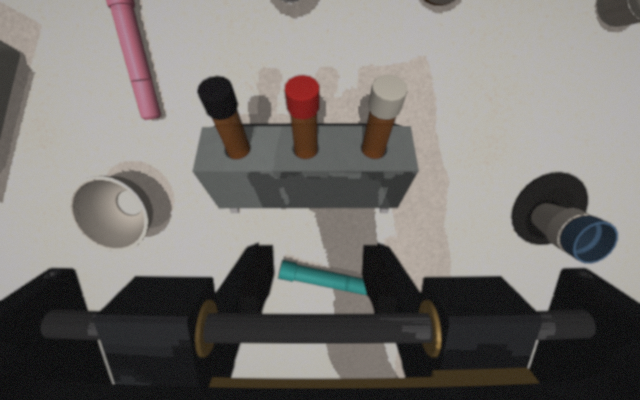

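The red tube is at (303,118), between black (219,117) and white (383,117), matching the red-stopper description; the turquoise and pink rods lie on the table. I fit the tubes and rack to the depth data next.

Run:
```python
from h import *
from scipy.optimize import least_squares
np.set_printoptions(precision=4,suppress=True)
p=imaging.snapshot("wrist")
def pick(q,c0):
    for d in imaging.silhouettes(q,p):
        b=np.array(d["box"])*[640,400,640,400]
        if abs(b[0]-c0)<25 and abs(b[1]-117)<30:
            return cloud(p,cv2.erode(d["pixels"].astype(np.uint8),np.ones((3,3)))>0)
C={0:pick("tube_red",303),-.075:pick("tube_white",385),.075:pick("tube_black",225)}
def res(v,keys,dtilt=0):
    out=[]
    for k in keys:
        c=C[k]; cy,sy=np.cos(v[2]),np.sin(v[2])
        l=(c-[v[0],v[1],0])@np.array([[cy,-sy,0],[sy,cy,0],[0,0,1]])
        a=np.radians(45+(v[3] if len(v)>3 else 0)); u=np.array([np.cos(a),0,np.sin(a)])
        d=l-[.014,k,.040]; s=d@u; rad=np.linalg.norm(d-np.outer(s,u),axis=1)
        out.append(rad-np.where(s>.135,.0155,.013))
    return np.concatenate(out)
for keys in (list(C),[0]):
  for x0 in ([.55,.19,.04],[.55,.19,.04,0]):
    f=least_squares(res,x0,args=(keys,),loss="soft_l1",f_scale=.001); print(keys,f.x,np.abs(f.fun).mean())
```

```text
Traceback (most recent call last):
TypeError: unsupported operand type(s) for -: 'NoneType' and 'list'
```

Run:
```python
from h import *
from scipy.optimize import least_squares
np.set_printoptions(precision=4,suppress=True)
p=imaging.snapshot("wrist")
m=np.zeros((400,640),bool); m[60:200,180:430]=1
a=cloud(p,m); a=a[(a[:,2]>.119)&(a[:,0]>.56)]
C={0:a[np.abs(a[:,1]-.19)<.03],-.075:a[np.abs(a[:,1]-.117)<.03],.075:a[np.abs(a[:,1]-.263)<.03]}
print({k:(len(v),np.median(v,0)) for k,v in C.items()})
def res(v,keys):
    out=[]
    for k in keys:
        c=C[k]; cy,sy=np.cos(v[2]),np.sin(v[2])
        l=(c-[v[0],v[1],0])@np.array([[cy,-sy,0],[sy,cy,0],[0,0,1]])
        al=np.radians(45+(v[3] if len(v)>3 else 0)); u=np.array([np.cos(al),0,np.sin(al)])
        d=l-[.014,k,.040]; s=d@u; rad=np.linalg.norm(d-np.outer(s,u),axis=1)
        out.append(rad-np.where(s>.135,.0155,.013))
    return np.concatenate(out)
for keys in (list(C),[0],[-.075],[.075]):
  for x0 in ([.55,.19,.04],[.55,.19,.04,0]):
    f=least_squares(res,x0,args=(keys,),loss="soft_l1",f_scale=.001); print(keys,f.x,np.abs(f.fun).mean())
```

```text
{0: (1867, array([0.6241, 0.1892, 0.1493])), -0.075: (1897, array([0.6269, 0.1171, 0.1488])), 0.075: (1936, array([0.6208, 0.261 , 0.1485]))}
[0, -0.075, 0.075] [0.5131 0.185  0.0431] 0.0022820678091951606
[0, -0.075, 0.075] [ 0.5085  0.1848  0.0431 -1.3923] 0.0022229377660157174
[0] [0.5129 0.185  0.0453] 0.002317172260444464
[0] [ 0.5085  0.1852  0.042  -1.3365] 0.002257247813351278
[-0.075] [0.5145 0.187  0.0231] 0.0022479787830582314
[-0.075] [ 0.5089  0.1856  0.0347 -1.4534] 0.0021781462500855032
[0.075] [0.516  0.1815 0.0777] 0.0022294136887651386
[0.075] [ 0.5115  0.1823  0.0673 -1.1196] 0.002183837109139554
```

Run:
```python
from h import *
togo([.51,.186,.26],tubeR(.043,45))
```

```text
pos [0.546  0.172  0.3039] open 0.554 F [ 0.6 -0.5 -0.3] q [-0.53  0.58  0.25  1.69 -0.18  0.9  -1.74] t 12.3167
shift [-0.0353 -0.0153  0.0441] turn [ 0.05 45.24 -0.32]
```

Call:
send_rows:
  moves: [-0.007, -0.003, 0.005, 0, 7, 0, -0.014, -0.006, 0.01, 0, 14, 0, -0.021, -0.009, 0.015, 0, 21, 0, -0.028, -0.012, 0.02, 0, 28, 0, -0.035, -0.015, 0.025, 0, 35, 0]

```text
clock: 12.73
tool_pos: [0.5134, 0.1888, 0.2941]
eef_rot: [0.967, 0.016, 0.254, 0.002]
contact_force: [22.3, 7.3, 10.0]
opening: 0.548
```

Run:
```python
from h import *
togo([.5415,.1865,.1875],tubeR(.043,45))
```

```text
pos [0.5134 0.1888 0.2941] open 0.548 F [22.3  7.3 10. ] q [-0.94  0.5   0.55  2.21 -0.25  0.04 -1.8 ] t 12.7333
shift [-0.028   0.002   0.1067] turn [ 0.99 15.55 -0.22]
```

```bash
cat > kin.py <<'E'
import numpy as np
from scipy.spatial.transform import Rotation as R
from scipy.optimize import least_squares
def fk(q,P):
    # z-y-z-y-z-y-z
    h,a,b,L,x4,x6=P
    Rm=R.from_euler('z',q[0])*R.from_euler('y',q[1])*R.from_euler('z',q[2])
    p=np.array([0,0,h])+Rm.apply([x4,0,a])
    Rm=Rm*R.from_euler('y',q[3]); p=p+Rm.apply([-x4,0,0])
    Rm=Rm*R.from_euler('z',q[4]); p=p+Rm.apply([x6,0,b])
    Rm=Rm*R.from_euler('y',q[5])*R.from_euler('z',q[6]); p=p+Rm.apply([0,0,L])
    return p,Rm
D=[([0.03380208,0.69000266,-0.19452887,1.5663366,0.15728365,0.90253351,-0.21509895],[.6244,0,.2629],[.70708,.70714,-.0007,-.0006]),
([0.5047,0.6335,-0.232,1.6228,0.1718,0.9057,0.2126],[.54,-.259,.2835],[.7061,.7081,.0007,-.0005])]
E
python3 - <<'E'
from h import *; from kin import *
np.set_printoptions(precision=4,suppress=True)
s=r.get_state(); print(s["q"],s["qd"],s["tool_pos"],s["contact_force"],s["joint_torque"])
D.append((s["q"],s["tool_pos"],s["eef_rot"]))
for q,p,e in D: print("rot err", (R.from_quat(e).inv()*fk(q,[0]*6)[1]).as_rotvec(degrees=True))
f=least_squares(lambda P:np.concatenate([fk(q,P)[0]-p for q,p,e in D]),[.3,.4,.4,.2,0,0]); print(f.x,f.fun)
E
```

```text
[-0.9446  0.4953  0.5466  2.2082 -0.2516  0.042  -1.8012] [-1.8504  0.0487  1.7599  0.4733 -2.1716 -0.0526  1.6113] [0.5134 0.1888 0.2941] [22.26    7.2701  9.9516] [ 12.3328 -39.1787   3.204  -10.1705   3.6987  -5.305   -3.2051]
rot err [ -0.0096   0.0138 -89.9903]
rot err [  0.1514  -0.1465 -89.6791]
rot err [-0.413   0.413  93.5797]
[ 2.1489  0.2877  1.318   1.0826 -0.418   0.1358] [-0.1001 -0.1357  0.0379 -0.0252  0.3389  0.0113  0.0141  0.0425 -0.0492]
```

```bash
sed -i "s/from_euler('z',q\[\([0-9]\)\])/from_euler('z',-q[\1])/g" kin.py
python3 - <<'E'
from h import *; from kin import *
np.set_printoptions(precision=4,suppress=True)
s=r.get_state()
D.append((s["q"],s["tool_pos"],s["eef_rot"]))
for q,p,e in D: print("rot err", (R.from_quat(e).inv()*fk(q,[0]*6)[1]).as_rotvec(degrees=True))
f=least_squares(lambda P:np.concatenate([fk(q,P)[0]-p for q,p,e in D]),[.3,.4,.4,.2,0,0]); print(f.x,f.fun)
f=least_squares(lambda P:np.concatenate([fk(q,[*P,0,0])[0]-p for q,p,e in D]),[.3,.4,.4,.2]); print(f.x,f.fun)
E
```

```text
rot err [  0.001    0.0032 -89.9999]
rot err [  0.0062  -0.0013 -89.9967]
rot err [  0.   0. -90.]
[ 0.0682  1.1238  0.3743  0.7219 -0.4466 -0.4373] [ 0.0179  0.0314 -0.0064 -0.0114  0.032  -0.0072 -0.0037  0.0109  0.0137]
[0.3928 0.5701 0.3301 0.3655] [-0.0097  0.043  -0.001   0.0096  0.0426 -0.0005 -0.0009  0.0374  0.0015]
```

```bash
cat > kin2.py <<'E'
from kin import *
def Z(a): return R.from_euler('z',-a)
def Y(a): return R.from_euler('y',a)
def fk2(q,P):
    h,a,b,L,y1,y3,y5,x6=P
    A=Z(q[0]); p=np.array([0,0,h])+A.apply([0,y1,0]); A=A*Y(q[1])*Z(q[2])
    p=p+A.apply([0,y3,a]); A=A*Y(q[3])*Z(q[4]); p=p+A.apply([0,y5,b]); A=A*Y(q[5])
    A=A*Z(q[6]); p=p+A.apply([0,0,L]); return p,A
E
python3 - <<'E'
from h import *; from kin2 import *
import itertools
np.set_printoptions(precision=4,suppress=True)
s=r.get_state(); D.append((s["q"],s["tool_pos"],s["eef_rot"]))
# extra rough pose (2-decimals q)
D+= [([-.02,.48,-.04,1.86,.02,.8,-.68],[.5073,-.0227,.3041],0),([-.53,.58,.25,1.69,-.18,.9,-1.74],[.5456,.1722,.3033],0)]
w=[1,1,1,.15,.15]
f=least_squares(lambda P:np.concatenate([[*(np.array(wi)*(fk2(q,P)[0]-p))] for wi,(q,p,e) in zip(w,D)]+[0.01*np.array(P[4:])]),[.3,.4,.4,.2,0,0,0,0]); print(f.x); print(f.fun.reshape(-1)[:15].reshape(5,3))
E
```

```text
[ 0.3479  0.5641  0.3438  0.3036 -0.0183 -0.0241 -0.0035  0.    ]
[[-0.      0.     -0.    ]
 [-0.     -0.     -0.    ]
 [ 0.      0.     -0.    ]
 [ 0.0003  0.0002  0.0002]
 [-0.0002 -0.0002  0.0001]]
```

```bash
cat >> kin2.py <<'E'
P=[0.3479,0.5641,0.3438,0.3036,-0.0183,-0.0241,-0.0035,0]
lo=np.array([-3.01,-.46,-1.47,.13,-1,.04,-2.66]);hi=np.array([3.01,2.08,1.51,2.56,4.14,2.09,2.66])
OFF=R.from_euler('z',90,degrees=True)
def tcp(q): p,A=fk2(q,P); return p,A*OFF
def ik(pos,Rt,q0,w=1e-3,m=.02):
    def res(q):
        p,A=tcp(q); return np.r_[(p-pos)*5,(Rt.inv()*A).as_rotvec(),w*(q-q0)]
    f=least_squares(res,np.clip(q0,lo+m,hi-m),bounds=(lo+m-1e-6,hi-m+1e-6)); p,A=tcp(f.x)
    return f.x,np.linalg.norm(p-pos),np.degrees(np.linalg.norm((Rt.inv()*A).as_rotvec()))
E
python3 - <<'E'
from h import *; from kin2 import *
np.set_printoptions(precision=3,suppress=True)
s=r.get_state(); q0=s["q"]; p,A=tcp(q0); print(p-s["tool_pos"],(A.inv()*R.from_quat(s["eef_rot"])).as_rotvec())
rng=np.random.default_rng(0)
s115=np.array([.6077,.1891,.1213])
for tilt in (45,40,35,30,25,20,10,0):
    Rt=tubeR(.043,tilt); ap=Rt.apply([0,0,1])
    for back in (0,.08):
        pos=s115-ap*(.006+back)
        x=ik(pos,Rt,q0); ok=[]
        for i in range(12):
            y=ik(pos,Rt,rng.uniform(lo,hi)); 
            if y[1]<.001 and y[2]<.2: ok.append(y[0])
        print(tilt,back,x[0],round(x[1],4),round(x[2],1),"| n ok",len(ok),ok[:1])
E
```

```text
[ 0. -0. -0.] [-0. -0. -0.]
45 0 [-0.885  0.923  0.572  1.952 -0.98   0.06  -1.217] 0.0243 20.9 | n ok 3 [array([-0.328,  0.947, -0.323,  2.281,  2.499,  0.977,  1.814])]
45 0.08 [-1.003  0.793  0.652  2.093 -0.98   0.06  -1.215] 0.0249 20.0 | n ok 7 [array([-0.436,  0.808, -0.263,  2.427,  2.465,  0.958,  1.713])]
40 0 [-0.803  0.889  0.484  1.953 -0.98   0.06  -1.147] 0.0197 16.9 | n ok 8 [array([-0.7  ,  0.93 ,  0.331,  2.243,  3.017,  0.626,  1.156])]
40 0.08 [-0.909  0.75   0.561  2.088 -0.98   0.06  -1.145] 0.0193 15.5 | n ok 7 [array([-0.259,  0.778, -0.497,  2.344,  2.257,  0.869,  2.009])]
35 0 [-0.734  0.866  0.411  1.955 -0.98   0.06  -1.095] 0.0149 12.8 | n ok 8 [array([ 0.131,  1.15 , -1.146,  2.149,  2.031,  1.251,  2.6  ])]
35 0.08 [-0.828  0.722  0.481  2.081 -0.98   0.06  -1.093] 0.0135 10.9 | n ok 4 [array([-1.105,  1.06 ,  1.161,  2.289,  4.101,  0.789,  0.016])]
30 0 [-0.675  0.852  0.348  1.957 -0.98   0.06  -1.055] 0.0101 8.6 | n ok 4 [array([-0.666,  0.872,  0.342,  2.115,  3.263,  0.297,  0.985])]
30 0.08 [-0.758  0.704  0.412  2.074 -0.98   0.06  -1.054] 0.00
[... 512 characters left out ...]
0 0.08 [-0.625  0.685  0.274  2.003 -0.262  0.153 -1.714] 0.0 0.0 | n ok 8 [array([-0.602,  0.68 ,  0.235,  2.003, -0.093,  0.149, -1.881])]
10 0 [-0.527  0.849  0.218  1.81  -0.31   0.344 -1.638] 0.0 0.0 | n ok 8 [array([-0.199,  0.851, -0.356,  1.802,  0.781,  0.476, -2.64 ])]
10 0.08 [-0.592  0.724  0.311  1.805 -0.319  0.491 -1.629] 0.0 0.0 | n ok 6 [array([-0.433,  0.7  ,  0.035,  1.8  ,  0.086,  0.48 , -2.009])]
0 0 [-0.513  0.896  0.262  1.644 -0.343  0.647 -1.598] 0.0 0.0 | n ok 5 [array([ 0.044,  1.002, -0.824,  1.622,  0.882,  0.928, -2.64 ])]
0 0.08 [-0.551  0.795  0.335  1.596 -0.331  0.807 -1.607] 0.0 0.0 | n ok 7 [array([-0.023,  0.843, -0.673,  1.573,  0.611,  0.946, -2.428])]
```

Run:
```python
from h import *; from kin2 import *
np.set_printoptions(precision=3,suppress=True)
q=np.array([-0.53,0.58,0.25,1.69,-0.18,0.9,-1.74])
Rz=R.from_euler('z',.043); rk=np.array([.5125,.185,0]); u=Rz.apply([.7071,0,.7071])
G=rk+Rz.apply([.014,0,.040])+u*.112; print("grasp",G)
for th in (15,18):
  q=np.array([-0.55,0.75,0.3,1.7,-0.25,0.6,-1.65]); print("tilt",th)
  Rt=tubeR(.043,th); a=Rt.apply([0,0,1])
  for nm,pos in [("pre",G-a*.086),("g",G-a*.006),("out4",G-a*.006+u*.04),("out9",G-a*.006+u*.09),("up",G-a*.006+u*.09+[-.05,0,.05])]:
    q,e,er=ik(pos,Rt,q); print(nm,pos,q,round(e,4),round(er,2))
  for yaw in (0.04,-.35,-.6,-.9,-1.2,-1.57,.3,.8):
    d=R.from_euler('z',yaw); Rt=tubeR(yaw,th-45); a=Rt.apply([0,0,1])
    for lab,dz in (("hi",.1),("end",0)):
      g=np.array([.476,-.1757,.17+dz])-d.apply([.0355,0,0]); x,e,er=ik(g-a*.006,Rt,q); print(" yaw",yaw,lab,x,round(e,4),round(er,2))
```

```text
grasp [0.606 0.189 0.119]
tilt 15
pre [0.583 0.188 0.202] [-0.604  0.7    0.283  1.912 -0.288  0.314 -1.672] 0.0 0.0
g [0.604 0.189 0.125] [-0.539  0.838  0.202  1.897 -0.304  0.18  -1.656] 0.0 0.0
out4 [0.632 0.19  0.153] [-0.539  0.818  0.238  1.802 -0.286  0.299 -1.66 ] 0.0 0.0
out9 [0.668 0.192 0.189] [-0.532  0.804  0.272  1.675 -0.265  0.443 -1.667] 0.0 0.0
up [0.618 0.192 0.239] [-0.597  0.684  0.311  1.782 -0.249  0.461 -1.695] 0.0 0.0
 yaw 0.04 hi [ 0.006  0.743  0.367  1.63  -0.059  1.298 -1.156] 0.0 0.0
 yaw 0.04 end [ 0.036  0.875  0.313  1.701 -0.079  1.094 -1.175] 0.0 0.0
 yaw -0.35 hi [ 0.078  0.754  0.377  1.605 -0.221  1.361 -1.387] 0.0 0.0
 yaw -0.35 end [ 0.11   0.883  0.316  1.675 -0.248  1.158 -1.376] 0.0 0.0
 yaw -0.6 hi [ 0.12   0.752  0.385  1.614 -0.327  1.368 -1.536] 0.0 0.0
 yaw -0.6 end [ 0.156  0.881  0.318  1.684 -0.359  1.166 -1.506] 0.0 0.0
 yaw -0.9 hi [ 0.164  0.739  0.396  1.649 -0.456  1.344 -1.711] 0.0 0.0
 yaw -0.9 end [ 0.206  0.869  0.319  1.719 -0.496  1.143 -1.655] 0.0 0.0
 yaw -1.2 hi [ 0.198  0.717  0.411  1.708 -0.588  1.287 -1.875] 0.0 0.
[... 1389 characters left out ...]
0.714  0.406  1.682 -0.451  1.286 -1.716] 0.0 0.0
 yaw -0.9 end [ 0.191  0.845  0.321  1.756 -0.496  1.078 -1.659] 0.0 0.0
 yaw -1.2 hi [ 0.172  0.695  0.422  1.734 -0.577  1.234 -1.888] 0.0 0.0
 yaw -1.2 end [ 0.229  0.829  0.323  1.808 -0.637  1.028 -1.802] 0.0 0.0
 yaw -1.57 hi [ 0.19   0.663  0.445  1.822 -0.737  1.136 -2.086] 0.0 0.0
 yaw -1.57 end [ 0.265  0.803  0.323  1.897 -0.83   0.933 -1.954] 0.0 0.0
 yaw 0.3 hi [-0.033  0.7    0.358  1.702  0.031  1.171 -0.996] 0.0 0.0
 yaw 0.3 end [ 0.     0.837  0.301  1.777  0.022  0.959 -1.036] 0.0 0.0
 yaw 0.8 hi [-0.099  0.652  0.334  1.812  0.23   0.982 -0.728] 0.0 0.0
 yaw 0.8 end [-0.07   0.803  0.291  1.89   0.254  0.764 -0.816] 0.0 0.0
```

Full 45° tool tilt runs into the joint 6 limit. A 15° tilt works instead: grip the tube obliquely, jaws along the row, and level it later by turning 45° about the jaw axis.

Call:
send_rows:
  moves: [0, 0, 0, 0, -5, 0, 0, 0, 0, 0, -10, 0, 0, 0, 0, 0, -15, 0, 0, 0, 0, 0, -15, 0, 0, 0, 0, 0, -15, 0]

```text
clock: 13.15
tool_pos: [0.5144, 0.1886, 0.2944]
eef_rot: [0.992, 0.015, 0.128, 0.004]
contact_force: [-0.1, -0.0, -0.4]
opening: 0.552
```

Run:
```python
from h import *
togo([.583,.188,.202],tubeR(.043,15))
```

```text
pos [0.5144 0.1886 0.2944] open 0.552 F [-0.1 -0.  -0.4] q [-0.8   0.51  0.46  1.99 -0.25  0.47 -1.75] t 13.15
shift [0.0429 0.0016 0.1068] turn [ 0.81  0.36 -0.64]
```

Call:
send_rows:
  moves: [0.01, 0, 0.02, 0.4, 0.2, -0.3, 0.02, 0.001, 0.045, 0.8, 0.4, -0.6, 0.03, 0.0015, 0.07, 0.8, 0.4, -0.6, 0.04, 0.0015, 0.095, 0.8, 0.4, -0.6, 0.043, 0.0015, 0.107, 0.8, 0.4, -0.6]

```text
clock: 13.57
tool_pos: [0.5832, 0.1869, 0.1991]
eef_rot: [0.991, 0.02, 0.13, -0.002]
contact_force: [-0.5, -0.1, -0.5]
opening: 0.551
```

Run:
```python
from h import *
from scipy.optimize import least_squares
np.set_printoptions(precision=4,suppress=True)
togo([.604,.189,.125],tubeR(.043,15))
p=imaging.snapshot("wrist"); cv2.imwrite("pics/w6.png",p["image"][:,:,::-1])
hsv=cv2.cvtColor(p["image"],cv2.COLOR_RGB2HSV)
c=cloud(p,np.ones((400,640),bool)); c=c[(c[:,2]>.116)&(c[:,2]<.17)&(c[:,0]>.565)&(c[:,0]<.68)&(np.abs(c[:,1]-.19)<.028)]
print(len(c),c.min(0),c.max(0))
def res(v):
    cy,sy=np.cos(.043),np.sin(.043)
    l=(c-[v[0],v[1],0])@np.array([[cy,-sy,0],[sy,cy,0],[0,0,1]])
    uu=np.array([.7071,0,.7071]); d=l-[.014,0,.040]; s=d@uu; rad=np.linalg.norm(d-np.outer(s,uu),axis=1)
    return np.where(s<.155,rad-np.where(s>.135,.0155,.013),0)
f=least_squares(res,[.5125,.185],loss="soft_l1",f_scale=.001); print(f.x,np.abs(f.fun).mean())
```

```text
pos [0.5832 0.1869 0.1991] open 0.551 F [-0.5 -0.1 -0.5] q [-0.61  0.71  0.3   1.92 -0.32  0.31 -1.64] t 13.5667
shift [ 0.001  -0.0014  0.077 ] turn [ 0.12  0.01 -0.11]
3387 [0.5847 0.1746 0.116 ] [0.6486 0.2055 0.1629]
[0.5129 0.1851] 0.00018632505019227621
```

View pics/w6.png

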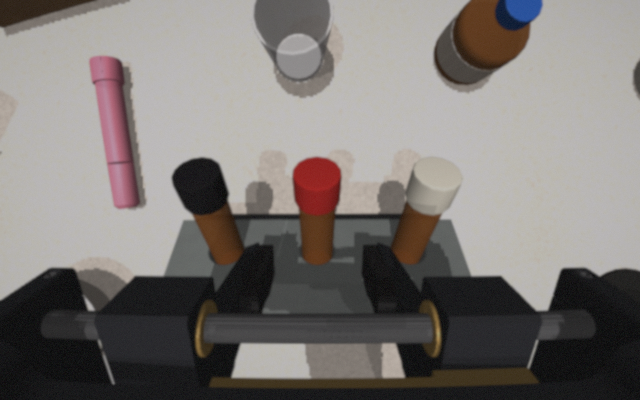

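The red tube (317,185 stopper) is centred between the fingers, and the fit agrees to 0.5 mm. Approach and grip.

Call:
send_rows:
  moves: [0.001, -0.001, 0.02, 0, 0, 0, 0.001, -0.0014, 0.04, 0, 0, 0, 0.001, -0.0014, 0.06, 0, 0, 0, 0.001, -0.0014, 0.077, 0, 0, 0, 0.001, -0.0014, 0.077, 0, 0, 0]

```text
clock: 14.03
tool_pos: [0.6015, 0.1883, 0.1217]
eef_rot: [0.992, 0.02, 0.127, -0.001]
contact_force: [-1.3, 0.4, 0.2]
opening: 0.551
```

Run:
```python
from h import *
togo([.604,.189,.125],tubeR(.043,15))
```

```text
pos [0.6015 0.1883 0.1217] open 0.551 F [-1.3  0.4  0.2] q [-0.55  0.84  0.21  1.9  -0.35  0.18 -1.62] t 14.0333
shift [ 0.0033 -0.0006 -0.0026] turn [ 0.25  0.36 -0.07]
```

Call:
send_rows:
  moves: [0.003, -0.0006, -0.0015, 0, 0.3, 0, 0.003, -0.0006, -0.0015, 0, 0.3, 0, 0.003, -0.0006, -0.0015, 0, 0.3, 0, 0.003, -0.0006, -0.0015, 0, 0.3, 0, 0.003, -0.0006, -0.0015, 0, 0.3, 0]

```text
clock: 14.45
tool_pos: [0.6041, 0.1893, 0.1249]
eef_rot: [0.991, 0.02, 0.131, -0.001]
contact_force: [-0.9, -0.0, -0.0]
opening: 0.551
```

Call:
send_rows:
  moves: [0, 0, 0, 0, 0, 0, 0, 0, 0, 0, 0, 0, 0, 0, 0, 0, 0, 0, 0, 0, 0, 0, 0, 0, 0, 0, 0, 0, 0, 0]
  claw: 1
  grip_force: 30

```text
clock: 14.87
tool_pos: [0.6042, 0.1891, 0.125]
eef_rot: [0.991, 0.02, 0.131, -0.001]
contact_force: [0.5, -0.4, 0.8]
opening: 0.278
```

Call:
send_rows:
  moves: [0, 0, 0, 0, 0, 0, 0, 0, 0, 0, 0, 0, 0, 0, 0, 0, 0, 0, 0, 0, 0, 0, 0, 0, 0, 0, 0, 0, 0, 0]

```text
clock: 15.28
tool_pos: [0.6042, 0.189, 0.125]
eef_rot: [0.991, 0.02, 0.131, -0.001]
contact_force: [-0.1, -0.6, 0.7]
opening: 0.28
```

Run:
```python
from h import *
s=r.get_state(); u=R.from_euler('z',.043).apply([.7071,0,.7071])
for d in (.03,.06,.09,.1): togo(s["tool_pos"]+u*d,tubeR(.043,15))
```

```text
pos [0.6042 0.189  0.125 ] open 0.28 F [-0.1 -0.6  0.7] q [-0.55  0.84  0.22  1.9  -0.35  0.18 -1.62] t 15.2833
shift [ 0.026  0.    -0.015] turn [ 0.24 -0.03 -0.08]
pos [0.6042 0.189  0.125 ] open 0.28 F [-0.1 -0.6  0.7] q [-0.55  0.84  0.22  1.9  -0.35  0.18 -1.62] t 15.2833
shift [ 0.052   0.0001 -0.03  ] turn [ 0.24 -0.03 -0.08]
pos [0.6042 0.189  0.125 ] open 0.28 F [-0.1 -0.6  0.7] q [-0.55  0.84  0.22  1.9  -0.35  0.18 -1.62] t 15.2833
shift [ 0.078   0.0001 -0.045 ] turn [ 0.24 -0.03 -0.08]
pos [0.6042 0.189  0.125 ] open 0.28 F [-0.1 -0.6  0.7] q [-0.55  0.84  0.22  1.9  -0.35  0.18 -1.62] t 15.2833
shift [ 0.0866  0.0001 -0.05  ] turn [ 0.24 -0.03 -0.08]
```

Gripped (about 25 mm opening). Drawing it out along its axis.

Call:
send_rows:
  moves: [0.007, 0, -0.004, 0, 0, 0, 0.0165, 0, -0.0095, 0, 0, 0, 0.026, 0, -0.015, 0, 0, 0, 0.035, 0, -0.02, 0, 0, 0, 0.043, 0, -0.025, 0, 0, 0]

```text
clock: 15.7
tool_pos: [0.6399, 0.1907, 0.1608]
eef_rot: [0.991, 0.02, 0.131, -0.001]
contact_force: [-0.1, -0.1, -1.4]
opening: 0.281
```

Run:
```python
from h import *
u=R.from_euler('z',.043).apply([.7071,0,.7071])
togo(np.array([.6042,.189,.125])+u*.1,tubeR(.043,15))
```

```text
pos [0.6399 0.1907 0.1608] open 0.281 F [-0.1 -0.1 -1.4] q [-0.56  0.82  0.27  1.78 -0.33  0.33 -1.62] t 15.7
shift [ 0.0429  0.0002 -0.0246] turn [ 0.24 -0.02 -0.07]
```

Call:
send_rows:
  moves: [0.009, 0, -0.005, 0, 0, 0, 0.0175, 0, -0.01, 0, 0, 0, 0.026, 0, -0.015, 0, 0, 0, 0.0345, 0, -0.02, 0, 0, 0, 0.043, 0, -0.025, 0, 0, 0]

```text
clock: 16.12
tool_pos: [0.6753, 0.1922, 0.1967]
eef_rot: [0.991, 0.02, 0.131, -0.001]
contact_force: [-0.4, -0.8, -0.8]
opening: 0.275
```

Call:
send_rows:
  moves: [0.005, 0, -0.02, 0, 0, 0, 0.01, 0, -0.045, 0, 0, 0, 0.01, 0, -0.07, 0, 0, 0, 0.01, 0, -0.09, 0, 0, 0, 0.01, 0, -0.1, 0, 0, 0]

```text
clock: 16.53
tool_pos: [0.6599, 0.192, 0.299]
eef_rot: [0.991, 0.02, 0.132, -0.001]
contact_force: [0.8, 0.6, -0.7]
opening: 0.277
```

Run:
```python
from h import *
togo([.55,0.0,.33],tubeR(.043,-30))
for n in ("side","wrist"):
  p=imaging.snapshot(n); cv2.imwrite(f"pics/{n}7.png",p["image"][:,:,::-1])
```

```text
pos [0.6599 0.192  0.299 ] open 0.277 F [ 0.8  0.6 -0.7] q [-0.61  0.67  0.39  1.6  -0.26  0.67 -1.67] t 16.5333
shift [-0.1054  0.1875 -0.0603] turn [  0.14 -45.22  -0.16]
```

View pics/side7.png

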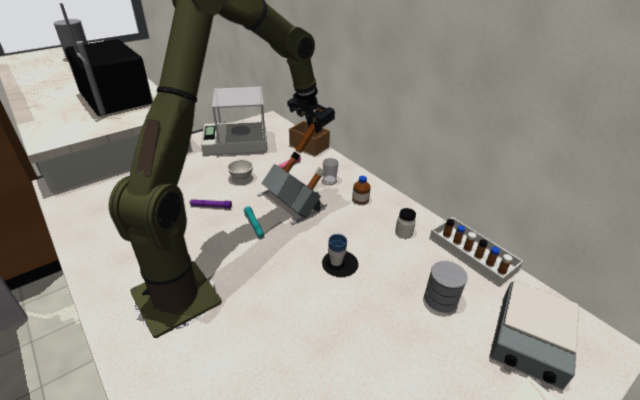

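View pics/wrist7.png

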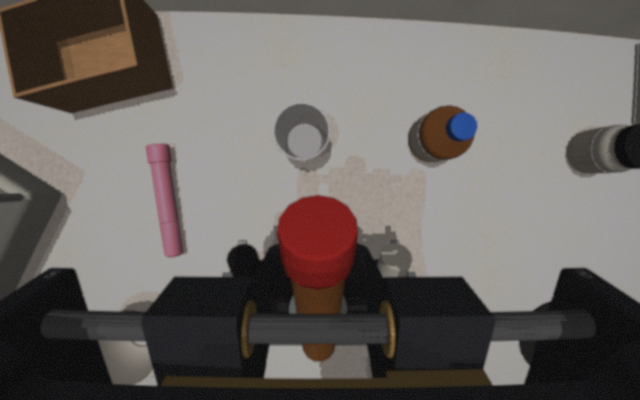

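The tube is out with the red stopper held, and the other two are still in the rack. Carrying it toward the cups while levelling.

Call:
send_rows:
  moves: [-0.01, 0.02, -0.01, 0, -5, 0, -0.02, 0.04, -0.015, 0, -11, 0, -0.03, 0.06, -0.02, 0, -17, 0, -0.04, 0.08, -0.03, 0, -23, 0, -0.055, 0.1, -0.035, 0, -29, 0]

```text
clock: 17.05
tool_pos: [0.602, 0.0887, 0.3176]
eef_rot: [0.992, 0.02, -0.122, 0.004]
contact_force: [0.4, -0.6, -1.8]
opening: 0.277
```

Run:
```python
from h import *
togo([.55,0.0,.33],tubeR(.043,-30))
```

```text
pos [0.602  0.0887 0.3176] open 0.277 F [ 0.4 -0.6 -1.8] q [-0.37  0.75  0.34  1.34 -0.24  1.35 -1.53] t 17.05
shift [-0.0569  0.0866  0.0016] turn [  0.07 -15.98  -0.17]
```

Call:
send_rows:
  moves: [-0.01, 0.02, 0, 0, -4, 0, -0.025, 0.04, 0, 0, -8, 0, -0.04, 0.06, 0, 0, -12, 0, -0.055, 0.08, 0, 0, -16, 0, -0.057, 0.087, 0, 0, -16, 0]

```text
clock: 17.47
tool_pos: [0.5492, -0.0041, 0.3293]
eef_rot: [0.965, 0.017, -0.262, 0.007]
contact_force: [0.7, -0.4, -1.5]
opening: 0.277
```

Call:
send_rows:
  moves: [0, 0, 0, 0, 0, 0, 0, 0, 0, 0, 0, 0, 0, 0, 0, 0, 0, 0, 0, 0, 0, 0, 0, 0, 0, 0, 0, 0, 0, 0]

```text
clock: 17.88
tool_pos: [0.5495, -0.0026, 0.3294]
eef_rot: [0.965, 0.018, -0.262, 0.007]
contact_force: [1.3, 0.0, -0.6]
opening: 0.278
```

```bash
cat > meas.py <<'E'
from h import *
from scipy.optimize import least_squares
def tube(p,g0,u0,lo=.0,verbose=1):
    # fit axis line to red+amber points near g0
    c=cloud(p,np.ones((400,640),bool)); d=c-g0; s=d@u0
    rad=np.linalg.norm(d-np.outer(s,u0),axis=1)
    hsv=cv2.cvtColor(p["image"],cv2.COLOR_RGB2HSV).reshape(-1,3)[(p["depth"].ravel()>0)]
    ok=(rad<.025)&(s>-.12)&(s<.06)&(hsv[:,1]>110)&((hsv[:,0]<18)|(hsv[:,0]>170)); c=c[ok]; h=hsv[ok]
    red=(h[:,0]<5)|(h[:,0]>170)
    def res(v):
        u=np.array([np.cos(v[2])*np.cos(v[3]),np.sin(v[2])*np.cos(v[3]),np.sin(v[3])])
        q=np.array([g0[0]+0*v[0],g0[1]+v[0],g0[2]+v[1]]); d=c-q; s=d@u
        return np.linalg.norm(d-np.outer(s,u),axis=1)-np.where(red,.0155,.013)
    f=least_squares(res,[0,0,np.arctan2(u0[1],u0[0]),0],loss="soft_l1",f_scale=.001); v=f.x
    u=np.array([np.cos(v[2])*np.cos(v[3]),np.sin(v[2])*np.cos(v[3]),np.sin(v[3])]); q=np.array([g0[0],g0[1]+v[0],g0[2]+v[1]])
    sr=((c-q)@u)[red]; print("n",len(c),red.sum(),"yaw",v[2].round(3),"pitch",v[3].round(3),"res",np.abs(f.fun).mean().round(4))
    print("red s range",np.percentile(sr,[2,98]).round(4),"stopper c",(q+u*np.mean(np.percentile(sr,[2,98]))).round(4))
    return q,u
E
python3 - <<'E'
from meas import *
togo([.55,0.0,.33],tubeR(.043,-30)); s=r.get_state(); T=R.from_quat(s["eef_rot"])
g=s["tool_pos"]+T.apply([0,0,.006]); u=R.from_euler('z',.043).apply([1,0,0])
for n in ("side","wrist","scene"):
  p=imaging.snapshot(n); cv2.imwrite(f"pics/{n}8.png",p["image"][:,:,::-1]); print(n)
  try: tube(p,g,u)
  except Exception as e: print(e)
print("nominal stopper",g+u*.0355)
E
```

```text
pos [ 0.5495 -0.0026  0.3294] open 0.278 F [ 1.3  0.  -0.6] q [-0.23  0.8   0.34  1.29 -0.18  1.62 -1.41] t 17.8833
shift [ 0.0002 -0.0026 -0.0009] turn [ 0.08  0.34 -0.33]
side
n 277 11 yaw 0.053 pitch 0.031 res 0.0019
red s range [0.0215 0.0434] stopper c [0.5789 0.0011 0.3256]
wrist
n 7813 5988 yaw 0.043 pitch 0.002 res 0.003
red s range [0.0252 0.0479] stopper c [ 0.583  -0.0008  0.3243]
scene
n 248 0 yaw 0.034 pitch 0.018 res 0.0013
index -1 is out of bounds for axis 0 with size 0
nominal stopper [ 0.58194081 -0.0012252   0.32418242]
```

View pics/side8.png

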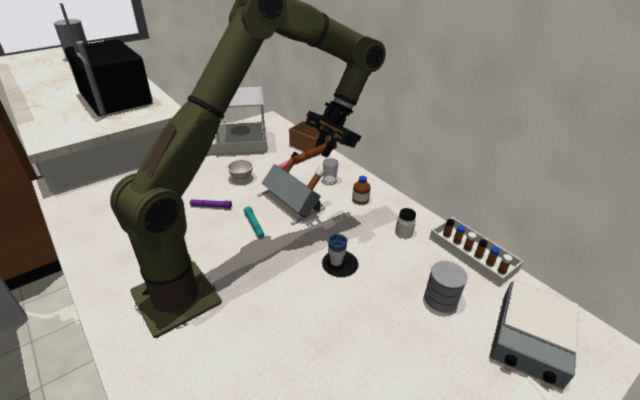

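Level (pitch ~0.02), with the stopper where expected. Moving over the cups.

Run:
```python
from h import *
for z in (.25,.178): togo([.4435,-.177,z],tubeR(.043,-30))
```

```text
pos [ 0.5494 -0.0034  0.3295] open 0.279 F [ 0.3 -0.2 -0.8] q [-0.23  0.8   0.34  1.29 -0.18  1.62 -1.41] t 18.0333
shift [-0.0563  0.1692  0.126 ] turn [ 0.08  0.36 -0.4 ]
pos [ 0.5494 -0.0034  0.3295] open 0.279 F [ 0.3 -0.2 -0.8] q [-0.23  0.8   0.34  1.29 -0.18  1.62 -1.41] t 18.0333
shift [-0.0199  0.1688  0.1881] turn [ 0.08  0.36 -0.4 ]
```

Call:
send_rows:
  moves: [-0.008, 0.025, 0.018, 0, 0, 0, -0.018, 0.055, 0.04, 0, 0, 0, -0.03, 0.09, 0.065, 0, 0, 0, -0.042, 0.125, 0.092, 0, 0, 0, -0.05, 0.15, 0.11, 0, 0, 0]

```text
clock: 18.45
tool_pos: [0.4552, -0.1586, 0.2602]
eef_rot: [0.965, 0.018, -0.261, 0.007]
contact_force: [-0.1, -0.5, -1.1]
opening: 0.28
```

Call:
send_rows:
  moves: [0, 0, 0, 0, 0, 0, 0, 0, 0, 0, 0, 0, 0, 0, 0, 0, 0, 0, 0, 0, 0, 0, 0, 0, 0, 0, 0, 0, 0, 0]

```text
clock: 18.87
tool_pos: [0.4565, -0.1571, 0.2604]
eef_rot: [0.965, 0.019, -0.261, 0.007]
contact_force: [1.0, 0.0, -1.5]
opening: 0.278
```

Run:
```python
from h import *
for z in (.25,.178): togo([.4435,-.177,z],tubeR(.043,-30))
```

```text
pos [ 0.4565 -0.1571  0.2604] open 0.278 F [ 1.   0.  -1.5] q [-0.03  0.77  0.36  1.62 -0.08  1.29 -1.19] t 18.8667
shift [-0.0067  0.0193  0.016 ] turn [ 0.15  0.23 -0.21]
pos [ 0.4565 -0.1571  0.2604] open 0.278 F [ 1.   0.  -1.5] q [-0.03  0.77  0.36  1.62 -0.08  1.29 -1.19] t 18.8667
shift [0.0296 0.019  0.0782] turn [ 0.15  0.23 -0.21]
```

Call:
send_rows:
  moves: [-0.0065, 0.019, 0.016, 0, 0, 0, 0.002, 0.019, 0.031, 0, 0, 0, 0.011, 0.019, 0.047, 0, 0, 0, 0.021, 0.019, 0.063, 0, 0, 0, 0.0295, 0.019, 0.078, 0, 0, 0]

```text
clock: 19.28
tool_pos: [0.4447, -0.1759, 0.1773]
eef_rot: [0.965, 0.02, -0.26, 0.007]
contact_force: [0.2, -0.2, -1.8]
opening: 0.282
```

Call:
send_rows:
  moves: [0, 0, 0, 0, 0, 0, 0, 0, 0, 0, 0, 0, 0, 0, 0, 0, 0, 0, 0, 0, 0, 0, 0, 0, 0, 0, 0, 0, 0, 0]

```text
clock: 19.7
tool_pos: [0.4453, -0.1761, 0.1783]
eef_rot: [0.966, 0.021, -0.259, 0.008]
contact_force: [-0.2, 0.9, -1.7]
opening: 0.279
```

Run:
```python
from meas import *
np.set_printoptions(precision=4,suppress=True)
togo([.4435,-.177,.178],tubeR(.043,-30)); s=r.get_state(); T=R.from_quat(s["eef_rot"])
g=s["tool_pos"]+T.apply([0,0,.006]); u=R.from_euler('z',.043).apply([1,0,0])
for n in ("side","scene","wrist"):
  p=imaging.snapshot(n); cv2.imwrite(f"pics/{n}9.png",p["image"][:,:,::-1]); print(n)
  if n=="side": big(p,"pics/side9c.png",(270,170,410,290),5)
  try: tube(p,g,u)
  except Exception as e: print(e)
  for q,z in [("cup_blue",.102),("cup_white",.075)]:
    d=imaging.silhouettes(q,p)
    if not d or d[0]["score"]<.4: continue
    c=cloud(p,d[0]["pixels"]); k=c[np.abs(c[:,2]-z)<.005]
    if len(k)>10: print(q,d[0]["score"],np.percentile(c[:,2],[3,97]),least_squares(lambda v:np.hypot(k[:,0]-v[0],k[:,1]-v[1])-.0285,[.475,-.178],loss="soft_l1",f_scale=.001).x)
print("nominal stopper",g+u*.0355)
```

```text
pos [ 0.4453 -0.1761  0.1783] open 0.279 F [-0.2  0.9 -1.7] q [ 0.02  0.87  0.34  1.7  -0.09  1.1  -1.16] t 19.7
shift [-0.0015  0.0009  0.0012] turn [ 0.23  0.02 -0.09]
side
n 311 8 yaw 0.05 pitch 0.018 res 0.0014
red s range [0.0197 0.0373] stopper c [ 0.4708 -0.1731  0.1734]
cup_blue 0.51 [0.0592 0.1043] [ 0.4739 -0.176 ]
cup_white 0.53 [0.0058 0.074 ] [ 0.4737 -0.1755]
scene
n 145 0 yaw 0.038 pitch 0.042 res 0.0019
index -1 is out of bounds for axis 0 with size 0
cup_blue 0.56 [0.058  0.1035] [ 0.4772 -0.1772]
cup_white 0.64 [0.0088 0.1063] [0.7775 0.0305]
wrist
n 7681 5957 yaw 0.047 pitch 0.006 res 0.0031
red s range [0.0247 0.0474] stopper c [ 0.4783 -0.1737  0.1725]
cup_blue 0.59 [0.0584 0.1024] [ 0.4783 -0.1756]
cup_white 0.62 [0.0111 0.0756] [ 0.4772 -0.1758]
nominal stopper [ 0.4778 -0.1747  0.1731]
```

View pics/side9c.png

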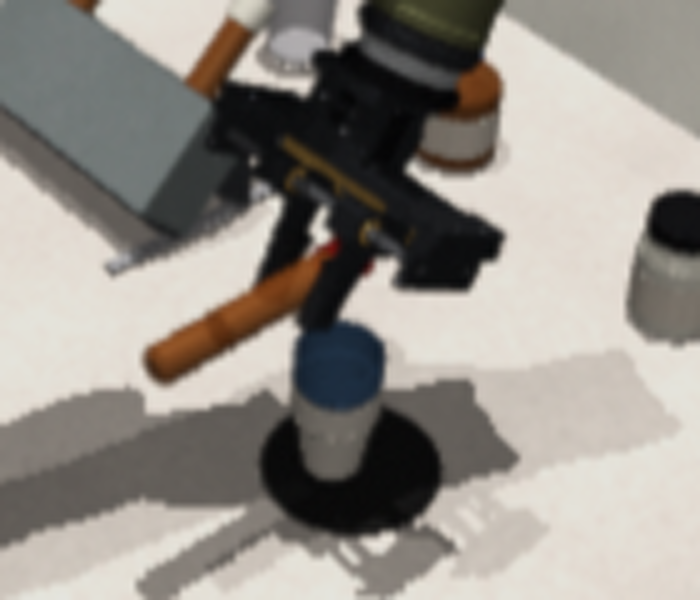

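View pics/scene9.png

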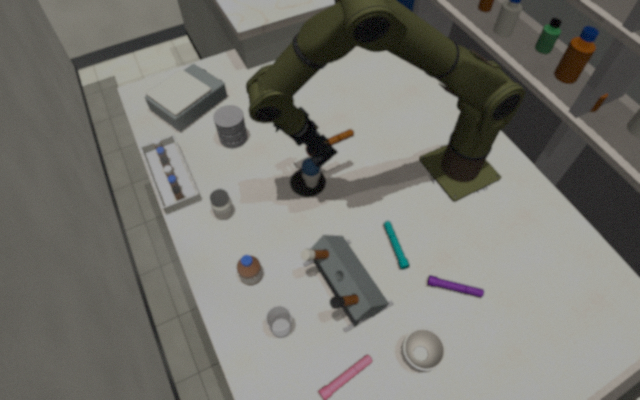

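Stopper centre is within about 3 mm of the cup axis and about 70 mm above the rim. The cups are nested and the other two tubes are in place. One hold call, then hand in.

Call:
send_rows:
  moves: [0, 0, 0, 0, 0, 0, 0, 0, 0, 0, 0, 0, 0, 0, 0, 0, 0, 0, 0, 0, 0, 0, 0, 0, 0, 0, 0, 0, 0, 0]

```text
clock: 20.57
tool_pos: [0.4447, -0.176, 0.1773]
eef_rot: [0.965, 0.02, -0.26, 0.007]
contact_force: [0.2, 0.5, -0.7]
opening: 0.28
```

Run:
```python
from plant import r
s=r.get_state(); print(s["tool_pos"],s["qd"].round(4),s["opening"]); print(r.finish_job())
s=r.get_state(); print(s["tool_pos"],s["opening"],s["clock"])
```

```text
[ 0.44465076 -0.17595672  0.17733199] [-0.0004 -0.0007 -0.0013  0.0019 -0.0001  0.0018 -0.0021] 0.27962486823834276
the job is handed in; nothing more can be done
None
the job is handed in; nothing more can be done
```

The job is done and handed in at about 20.6 s of the 61 s allowed; no verdict was reported. The blue cup is nested in the white cup on its pad and released. The red-stoppered tube, from the middle hole, is held level over the cups.

Last checks before handing in:
- **Cups:** the blue rim measured at about 0.103 m height, which matches fully nested, and the two cup axes agreed to within about 1 mm.
- **Tube:** the wrist camera put the stopper about 2 mm from the cup axis and about 70 mm above the rim. Tube pitch was 0.01 to 0.04 rad from level, and the arm was practically still.
- **Surroundings:** the black and white tubes were still in the rack, and the bystanders looked undisturbed.

What disagreed or went differently:
- **Views:** the side view put the stopper about 3 mm from the axis on only 8 red pixels. The scene camera could not see the stopper at all. One network report of the white cup in the scene view was a false hit.
- **Tilt:** my first attempt to tilt the tool 45° at the rack ran up against the joint 6 limit, with a brief 22 N force reading. I gripped the tube at 15° tool tilt instead and levelled it by turning 45°.

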